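# Sort heat sinks by length into the rack rows

### The job

Sort the two heat sinks left lying beside the rack: push each one, fins up, into the row whose sample on the deck has the same length, until you feel it press firmly on the sprung pad at the end of that row (the pads sit at different depths), but gently, without ramming the pad. The screwdriver left lying across the rows has to come off the rack: lay it flat on the bench, clear of the rack and not beyond its back. Leave the heat sink that is already in the rack and the multimeter, jar, spool and circuit board where they are.

Things in the scene. Friction and masses are not known exactly. Their poses are not given: they have to be found in the camera images.
- rack: grey fixed sorting rack: three straight rows, open in front and on top, bench as floor. Origin: on the bench at the mouth of the middle row; x runs into the rows, y across. Row centre lines at y = -60, 0, 60 mm; rows 54 mm wide, walls 6 mm thick, 32 mm high, from x = 0. From x = 225 mm a deck (top z = 46 mm) bears the samples in line with their rows. Its place and yaw vary.
- endbar: dark bar under the deck at x = 240 to 252 mm, with the rack's origin and axes. It carries a sprung rubber pad per row (36 mm wide, z = 4 to 26 mm) facing the mouth. Each pad's depth is set differently each time and NOT reported: its face is at x = 155 to 200 mm, to be felt or seen. A pad gives about 1 mm per N and springs back; a proper press is about 4 to 20 N.
- sample_short: finned aluminium heat sink 90 mm long, 46 wide, 30 high, plain bare metal, fins running along its length. A sample screwed on the rack's deck behind a row; that row is for its length. Which row is which changes. Origin: NOT on the sample but on the bench at the mouth of its row, on the row's centre line; x runs into the row (the sample's middle is at x = 305 mm, underside z = 46 mm).
- sample_mid: finned aluminium heat sink 120 mm long, 46 wide, 30 high, plain bare metal, fins running along its length. A sample screwed on the rack's deck behind a row; that row is for its length. Which row is which changes. Origin: NOT on the sample but on the bench at the mouth of its row, on the row's centre line; x runs into the row (the sample's middle is at x = 305 mm, underside z = 46 mm).
- sample_long: finned aluminium heat sink 150 mm long, 46 wide, 30 high, plain bare metal, fins running along its length. A sample screwed on the rack's deck behind a row; that row is for its length. Which row is which changes. Origin: NOT on the sample but on the bench at the mouth of its row, on the row's centre line; x runs into the row (the sample's middle is at x = 305 mm, underside z = 46 mm).
- sink_short: finned aluminium heat sink 90 mm long, 46 wide, 30 high, plain bare metal, fins running along its length. Origin: centre of its underside; x along its length, z up out of the fins. Loose, about 120 g, lies flat on the bench, fins up; to be sorted.
- sink_mid: finned aluminium heat sink 120 mm long, 46 wide, 30 high, plain bare metal, fins running along its length. Origin: centre of its underside; x along its length, z up out of the fins. Loose, about 160 g, lies flat on the bench, fins up; already in its row, front end short of the pad; leave it there.
- sink_long: finned aluminium heat sink 150 mm long, 46 wide, 30 high, plain bare metal, fins running along its length. Origin: centre of its underside; x along its length, z up out of the fins. Loose, about 200 g, lies flat on the bench, fins up; to be sorted.
- driver: red and black screwdriver, lying across the tops of the rack's walls at the start. Square handle 100 mm long, 28 x 28 mm; steel shaft 8 mm thick and 100 mm long continues it in +x at mid height. Origin: centre of the handle's underside; x along the tool, towards the tip.
- meter: orange multimeter, 150 x 78 x 38 mm, lying flat; a bystander, origin at centre of its underside, x along its length
- flux: small jar, 38 mm wide, 42 mm high; a bystander, origin at centre of its underside
- solder: metal spool, 54 mm wide, 40 mm high, standing on its flange; a bystander, origin at centre of its underside
- board: green circuit board 130 x 90 mm with parts up to 26 mm high; a bystander, origin at centre of its underside, x along its length
There are look-alikes about, which are no part of the job. Leave any purple or turquoise look-alike of the sink_short alone.

How it is judged:
On the way, in this order (a step that is already met when the one before it is completed fails the run):
1. one loose heat sink, in the row of its own length, is pressed against its sprung pad with more than 4 N for 0.15 s ((((y of sink_short in the frame of sample_short between -0.014 and 0.014 m and x of sink_short in the frame of rack between 0.101 and 0.19 m and angle between the x axis of sink_short and the x axis of rack, either way round below 0.15 rad and height (world z) of sink_short below 0.01 m and angle between sink_short's own z axis and vertical below 0.12 rad) and contact force between sink_short and endbar above 4 N) or ((y of sink_long in the frame of sample_long between -0.014 and 0.014 m and x of sink_long in the frame of rack between 0.071 and 0.16 m and angle between the x axis of sink_long and the x axis of rack, either way round below 0.15 rad and height (world z) of sink_long below 0.01 m and angle between sink_long's own z axis and vertical below 0.12 rad) and contact force between sink_long and endbar above 4 N))), for 0.15 s.
2. the other one likewise, the first still being in its row (((((y of sink_short in the frame of sample_short between -0.014 and 0.014 m and x of sink_short in the frame of rack between 0.101 and 0.19 m and angle between the x axis of sink_short and the x axis of rack, either way round below 0.15 rad and height (world z) of sink_short below 0.01 m and angle between sink_short's own z axis and vertical below 0.12 rad) and contact force between sink_short and endbar above 4 N) and (y of sink_long in the frame of sample_long between -0.014 and 0.014 m and x of sink_long in the frame of rack between 0.071 and 0.16 m and angle between the x axis of sink_long and the x axis of rack, either way round below 0.15 rad and height (world z) of sink_long below 0.01 m and angle between sink_long's own z axis and vertical below 0.12 rad)) or (((y of sink_long in the frame of sample_long between -0.014 and 0.014 m and x of sink_long in the frame of rack between 0.071 and 0.16 m and angle between the x axis of sink_long and the x axis of rack, either way round below 0.15 rad and height (world z) of sink_long below 0.01 m and angle between sink_long's own z axis and vertical below 0.12 rad) and contact force between sink_long and endbar above 4 N) and (y of sink_short in the frame of sample_short between -0.014 and 0.014 m and x of sink_short in the frame of rack between 0.101 and 0.19 m and angle between the x axis of sink_short and the x axis of rack, either way round below 0.15 rad and height (world z) of sink_short below 0.01 m and angle between sink_short's own z axis and vertical below 0.12 rad)))), for 0.15 s.
At the end, for the whole second after the job is handed in: Both heat sinks lie still, flat, fins up, each in its own row: within 14 mm of the centre line and 0.15 rad of its direction, front end 146 to 235 mm inside. The screwdriver lies flat on the bench, handle centre over 30 mm in front of the mouths or over 120 mm aside of the middle row (y of sink_short in the frame of sample_short between -0.014 and 0.014 m and x of sink_short in the frame of rack between 0.101 and 0.19 m and angle between the x axis of each of sink_short, sink_long and the x axis of rack, either way round below 0.15 rad and height (world z) of each of sink_short, sink_long below 0.01 m and angle between each of sink_short, sink_long's own z axis and vertical below 0.12 rad and y of sink_long in the frame of sample_long between -0.014 and 0.014 m and x of sink_long in the frame of rack between 0.071 and 0.16 m and linear speed of each of sink_short, sink_long below 0.01 m/s and (x of driver in the frame of rack below -0.03 m or y of driver in the frame of rack above 0.12 m or y of driver in the frame of rack below -0.12 m) and height (world z) of driver between -0.01 and 0.016 m and linear speed of driver below 0.02 m/s); the robot touches nothing.
It fails at once if a heat sink is rammed against a pad with more than 20 N (contact force between any of sink_short, sink_mid, sink_long and endbar above 20 N).
It fails at once if the sorted heat sink, multimeter, jar, spool or circuit board is moved more than 30 mm (distance of any of sink_mid, meter, flux, solder, board from where it was at the start of the episode above 0.03 m).
It also fails if it takes over 72 s, if anything falls off the work surface, if the arm or the gripper's body presses on something with over 40 N, if the wrist force passes 120 N, or if a joint passes its speed limit or range.

### The arm

A 6-joint arm with a two-finger parallel gripper is mounted at the origin on the work surface. World frame = base frame: x ahead of the robot, y to its left, z up, the work surface at z = 0. Lengths are in m, angles in rad, forces in N, time in s.
With the tool pointing down it reaches from about 0.225 to 0.875 m from the base axis. Payload 3.4 kg.
Tool frame: the origin (TCP) lies where the fingers leave the gripper's body, on its centre line; the fingertips stand 73 mm ahead of it and the grasp point (between the pads) lies 54 mm ahead of it (manip.pinch_z is the distance from the TCP to the grasp point, in m); z points along the fingers, y is the line along which they close (so a half turn about z gives the same grasp; the last joint's range is limited). The gripper opens to 85 mm and grips with 20 to 120 N. Pads are 22 mm wide; open, the fingers measure 114 mm over their backs; the gripper's body (76 mm by 85 mm) begins 54 mm behind the grasp point. The pads swing forward as they close: fully open they stand 13 mm farther back than shut.
Start: joints at [-1.362, 0.276, 1.505, -0, 1.361, -0.121], TCP at [0.186, -0.544, 0.304] pointing down, gripper open.
Joint ranges: [-2.89, 2.89], [-0.75, 2.08], [0.22, 2.7], [-1.18, 4.32], [0.11, 2.71], [-2.7, 2.7]. Speed limits (rad/s): [2.57, 2.57, 3.14, 3.14, 3.14, 3.14].

### API

Orientations are given as a unit quaternion [w, x, y, z].
In Python, from rig import readout, imaging, manip gives the robot as it stands. The module is installed in compiled form; this text tells all that it offers.
- The arm moves only by the tool servo_tool, never from a script. Its argument "moves" is a list of rows, each an object with "dp": the shift along the tool's x, y, z in units of 0.2 m (1.0 is 0.2 m), a list of three; "delta_rot": the turn, a rotation vector about the tool's x, y, z in units of 0.1 rad (1.0 is 0.1 rad), a list of three; "fingers": the opening, from 0 (shut) to 1 (fully open). In form: [{"dp": [dx, dy, dz], "delta_rot": [wx, wy, wz], "fingers": fingers}, ...]. A call has 1 to 5 rows; each row shifts and turns the commanded pose from where the row before left it, along the tool's axes as they then stand; what a row does not reach is not made up. A row lasts 1/10 s, in which the tool goes at most 50 mm and 8.59 degrees, less where a joint would pass 70% of its speed; a pose out of reach is approached as far as the arm can. A call with a number of a shift or a turn outside -1 to 1 is refused whole. A call with a gripper value outside its range is refused whole. The fingers move at their own pace and stop on an object; "force" is the grip in N (left out, the last holds). Time passes only in rows, so rows that do not move let the fingers close. It gives the time, the measured TCP pose, the force, the opening and the grip force at its end, in the units of the state.
- readout.get_state(): the state, without advancing time (a new reading comes with each control period).
- imaging.get_image(name): name is "scene" or "side" or "wrist"; returns (picture, depth): 480x640x3 uint8, red, green, blue; 480x640 float32, m along the optical axis (not along the pixel's ray), 0 where there is no reading.
- imaging.calibration(name): a dict with "intrinsics" (3x3 intrinsics, pixels), "R" (3x3) and "t" (3): a world point X has camera coordinates R X + t; the wrist camera has in their place "hand_eye" (4x4, takes a point from camera to tool coordinates, whose origin is the TCP and whose axes are the flange's). Camera axes: x right, y down, z forward; pixel columns grow to the right and rows downward; lengths in m; the calibration is good to about 2 mm. A picture is of the moment at which its call begins: read the wrist's pose just before it. calibration takes no time and is no camera call.
- manip.sign_off(): hands the job in; it is judged then, once.
The state is a dict: "clock": time; "qpos": joint angles; "qd": joint speeds; "effort": joint torques, N m; "position": TCP position; "ee_rot": TCP orientation; "contact_force": force on the tool from outside, world axes, zero at the start; "moment": the same for the moment, N m; "width": finger opening in m; "gripper_force": force on a finger pad.
Only numpy, scipy, OpenCV 4.12 (cv2) and the standard library are available. Lean on these libraries where they do the work, as an engineer would, in place of code of your own. Each camera call takes 0.05 s, during which the arm holds its last target. There are 200 camera calls.

## Working session

There is one attempt and no reset: what is moved stays moved. The work goes in short steps, Python scripts to look and compute and a tool call to move; the robot and the scene stay as the last step left them, time stands still between calls to the robot, and variables do not carry over. Pictures are saved under pics/ and viewed, at most 10 in all, crops included, and the job is handed in when it is done.

Besides the shell and the picture viewer there is one more tool, called after "Call:" in YAML: its name, and indented under it one key for each argument. servo_tool: Moves the arm, as the interface text tells. Its arguments: {"type":"object","properties":{"moves":{"type":"array"},"force":{"type":"number"}},"required":["moves"]}

```bash
mkdir -p pics && cat > h.py <<'E'
import numpy as np, cv2, json
from rig import readout, imaging, manip
from scipy.spatial.transform import Rotation as Ro
def grab(n):
    s=readout.get_state(); im,d=imaging.get_image(n); c=imaging.calibration(n)
    K=np.array(c["intrinsics"])
    if n=="wrist":
        q=s["ee_rot"]; R=Ro.from_quat([q[1],q[2],q[3],q[0]]).as_matrix()
        T=np.eye(4);T[:3,:3]=R;T[:3,3]=s["position"]; W=T@np.array(c["hand_eye"])
    else:
        R=np.array(c["R"]);t=np.array(c["t"]); W=np.eye(4); W[:3,:3]=R.T; W[:3,3]=-R.T@t
    return im,d,K,W
def cloud(d,K,W):
    v,u=np.indices(d.shape); p=np.stack([(u-K[0,2])/K[0,0]*d,(v-K[1,2])/K[1,1]*d,d],-1)
    P=p@W[:3,:3].T+W[:3,3]; P[d==0]=np.nan; return P
def plane(u,v,K,W,z):
    r=W[:3,:3]@np.linalg.solve(K,[u,v,1.]); o=W[:3,3]; return o+r*(z-o[2])/r[2]
E
python3 - <<'E'
from h import *
print(readout.get_state())
for n in ["scene","side","wrist"]:
    im,d,K,W=grab(n); cv2.imwrite(f"pics/{n}0.png",im[:,:,::-1]); np.savez(f"{n}0.npz",im=im,d=d,K=K,W=W); print(n,W.round(3).tolist(),K[0,0])
E
```

```text
{'clock': 0.0, 'qpos': array([-1.36198256e+00,  2.76578145e-01,  1.50613045e+00,  2.53789530e-06,
        1.36066464e+00, -1.21005450e-01]), 'qd': array([-0.00227879,  0.00086343,  0.00158325, -0.00072192, -0.00053591,
        0.00074944]), 'effort': array([ 6.28099006e-04, -4.16769826e+01, -2.45808417e+01, -5.47545151e-04,
        1.08598653e-02, -8.42051634e-06]), 'position': array([ 0.18613806, -0.54362847,  0.30305025]), 'ee_rot': array([-8.89487214e-04,  9.86432851e-01,  1.64162841e-01, -3.78353043e-05]), 'contact_force': array([-0.06372356, -0.3173979 ,  0.40682083]), 'moment': array([ 0.01916339, -0.00629158, -0.03366857]), 'gripper_force': 0.0, 'width': 0.08526508270170449}
scene [[-0.543, 0.716, -0.439, 1.005], [0.84, 0.459, -0.29, 0.389], [-0.006, -0.526, -0.85, 1.096], [0.0, 0.0, 0.0, 1.0]] 506.1571203658066
side [[0.981, -0.136, 0.142, 0.223], [-0.196, -0.692, 0.694, -1.036], [0.004, -0.709, -0.705, 1.148], [0.0, 0.0, 0.0, 1.0]] 552.605524700804
wrist [[0.323, -0.907, -0.271, 0.254], [-0.946, -0.311, -0.089, -0.52], [-0.003, 0.285, -0.959, 0.372], [0.0, 0.0, 0.0, 1.0]] 389.6597579616987
```

View pics/scene0.png

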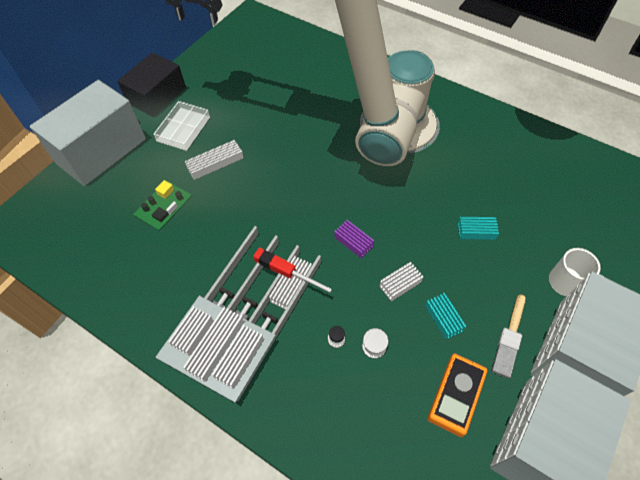

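View pics/side0.png

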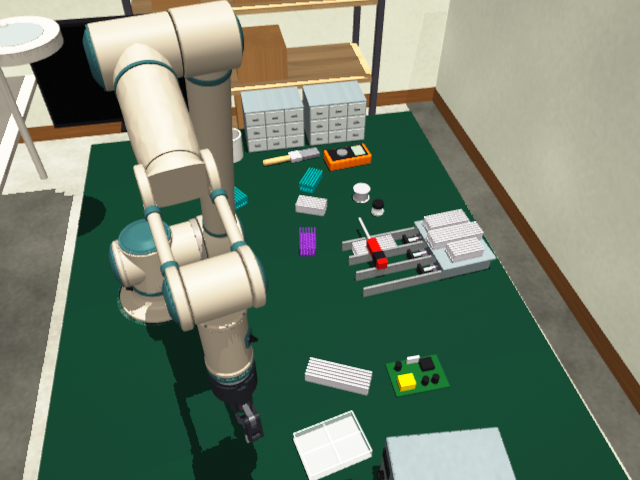

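The scene view shows the rack around (250,310), with its mouths facing the robot. Its samples are long in the middle and mid at the right, with sink_mid already in that row, which leaves the left row for short. The screwdriver lies across the walls at (290,268). The loose sinks are long at (214,160) and short at (402,281). The purple and turquoise pieces are decoys.

```bash
python3 - <<'E'
from h import *
for n in ["scene","side"]:
    z=np.load(n+"0.npz"); im,d,K,W=z["im"],z["d"],z["K"],z["W"]; P=cloud(d,K,W)
    hsv=cv2.cvtColor(im,cv2.COLOR_RGB2HSV); Z=P[...,2]
    g=(Z<0.004)&(hsv[...,1]>100); print(n,"bench z",np.nanmedian(Z[g&(P[...,0]>.2)]))
    def rep(name,m,zt=None):
        k,l,st,c=cv2.connectedComponentsWithStats(m.astype(np.uint8),connectivity=4)
        for i in range(1,k):
            if st[i,4]<60: continue
            q=P[l==i]; r=cv2.minAreaRect((q[:,:2]*1000).astype(np.float32))
            print(name,"px",c[i].round(),"n",st[i,4],"rect",np.round(r[0],1),np.round(r[1],1),round(r[2],1),"z",np.round(np.percentile(q[:,2],[5,50,95]),4))
    ws=(P[...,0]>0.15)&(P[...,0]<0.95)&(abs(P[...,1])<0.75)
    rep("bare",ws&(hsv[...,1]<60)&(Z>0.022)&(Z<0.036))
    rep("deckish",ws&(hsv[...,1]<60)&(Z>0.040)&(Z<0.052))
    rep("samples",ws&(hsv[...,1]<60)&(Z>0.066)&(Z<0.084))
    rep("red",ws&((hsv[...,0]<8)|(hsv[...,0]>172))&(hsv[...,1]>150)&(Z>0.02))
    rep("orange",ws&(hsv[...,0]>8)&(hsv[...,0]<20)&(hsv[...,1]>170))
    rep("pcb",ws&(hsv[...,0]>50)&(hsv[...,0]<70)&(hsv[...,1]>120)&(hsv[...,2]>90))
E
```

```text
scene bench z -0.0012287670526611727
bare px [161.  99.] n 192 rect [ 313.7 -629. ] [ 54.8 154.2] 68.4 z [0.0228 0.0291 0.0354]
bare px [180. 123.] n 319 rect [ 362.  -519.3] [144.2 106.6] 11.3 z [0.0224 0.0267 0.0314]
bare px [109. 157.] n 305 rect [ 559. -596.] [ 27.1 219.1] 79.2 z [0.0227 0.0287 0.0352]
bare px [213. 157.] n 752 rect [ 411.2 -358.4] [ 54.7 150.4] 63.5 z [0.0229 0.0273 0.0319]
bare px [230. 264.] n 331 rect [ 642.1 -113.7] [219.3  10.8] 5.4 z [0.0231 0.0298 0.0335]
bare px [272. 243.] n 63 rect [549.  -61.2] [44.8  7.6] 4.9 z [0.0243 0.0291 0.0344]
bare px [293. 255.] n 77 rect [543.9   0.9] [46.  13.5] 7.1 z [0.0241 0.0299 0.0335]
bare px [312. 267.] n 113 rect [548.6  55.6] [63.8 14.5] 5.1 z [0.0237 0.0299 0.0337]
bare px [577. 267.] n 93 rect [211. 584.] [54.8 16.6] 80.9 z [0.0228 0.0299 0.0352]
bare px [243. 287.] n 208 rect [677.4 -49.6] [134.4   8.4] 4.9 z [0.0239 0.0304 0.0343]
bare px [397. 272.] n 70 rect [448.4 234.3] [ 5.1 79.6] 66.1 z [0.0226 0.028  0.0319]
bare px [398. 275.] n 80 rect [457.2 239.1] [ 5.1 90.6] 66.5 z [0.0228 0.0276 0.0317]
bare px [56
[... 4493 characters left out ...]
2.] n 925 rect [823.6 -10.5] [163.8 205.8] 5.4 z [0.041  0.045  0.0499]
samples px [336. 125.] n 236 rect [615.7 585. ] [ 31.3 198.9] 84.7 z [0.0672 0.0755 0.0832]
samples px [275. 131.] n 248 rect [397.8 581.6] [199.6  26. ] 0.2 z [0.0667 0.0762 0.0832]
samples px [455. 233.] n 1696 rect [824.3  -7.7] [152.8 175.7] 5.2 z [0.0671 0.0727 0.0776]
red px [373. 246.] n 164 rect [593.5  15.3] [90.8 34.8] 78.6 z [0.0436 0.0579 0.0623]
red px [381. 263.] n 117 rect [594.5 -63.2] [28.7 26.1] 9.3 z [0.0372 0.055  0.0614]
orange px [347. 161.] n 514 rect [635.6 493. ] [173.8 139.8] 3.6 z [0.002  0.0246 0.0372]
pcb px [418. 376.] n 1028 rect [ 595.3 -386.7] [132.3  92.8] 0.8 z [-0.001   0.0031  0.0068]
```

```bash
cat > plan.py <<'E'
# python3 plan.py x y z yaw_deg [fingers] [maxstep_mm]: rows from measured pose to target (z = TCP height)
import sys; from h import *
def main(x,y,z,yaw,f=1.0,ms=49.):
    s=readout.get_state(); q=s["ee_rot"]; R=Ro.from_quat([q[1],q[2],q[3],q[0]])
    T=Ro.from_euler("ZX",[np.radians(yaw),np.pi]); p=np.array(s["position"]); g=np.array([x,y,z])
    rv=(R.inv()*T).as_rotvec(); n=max(1,int(np.ceil(np.linalg.norm(g-p)*1000/ms)),int(np.ceil(abs(rv).max()/.0999)))
    rows=[]
    for i in range(n):
        Ri=R*Ro.from_rotvec(rv*i/n); d=Ri.inv().apply((g-p)/n)/.2
        rows.append({"dp":[round(float(a),3)+0. for a in d],"delta_rot":[round(float(a),2)+0. for a in rv/n/.1],"fingers":f})
    yw=np.degrees(np.arctan2(*R.as_matrix()[[1,0],0])); print("t",round(s["clock"],2),"p",p.round(4),"yaw",round(yw,2),"F",np.round(s["contact_force"],1),"w",round(s["width"],4),"n",n)
    for i in range(0,n,5): print(json.dumps(rows[i:i+5]))
main(*map(float,sys.argv[1:]))
E
python3 plan.py 0.596 -0.018 0.20 94.8
```

```text
t 0.15 p [ 0.1862 -0.5437  0.3032] yaw 18.9 F [-0.2 -0.1 -0.7] w 0.0854 n 14
[{"dp": [0.199, -0.13, 0.037], "delta_rot": [0.0, 0.0, -0.95], "fingers": 1.0}, {"dp": [0.211, -0.111, 0.037], "delta_rot": [0.0, 0.0, -0.95], "fingers": 1.0}, {"dp": [0.22, -0.09, 0.037], "delta_rot": [0.0, 0.0, -0.95], "fingers": 1.0}, {"dp": [0.228, -0.069, 0.037], "delta_rot": [0.0, 0.0, -0.95], "fingers": 1.0}, {"dp": [0.233, -0.047, 0.037], "delta_rot": [0.0, 0.0, -0.95], "fingers": 1.0}]
[{"dp": [0.237, -0.025, 0.037], "delta_rot": [0.0, 0.0, -0.95], "fingers": 1.0}, {"dp": [0.238, -0.003, 0.037], "delta_rot": [0.0, 0.0, -0.95], "fingers": 1.0}, {"dp": [0.237, 0.02, 0.037], "delta_rot": [0.0, 0.0, -0.95], "fingers": 1.0}, {"dp": [0.234, 0.042, 0.037], "delta_rot": [0.0, 0.0, -0.95], "fingers": 1.0}, {"dp": [0.229, 0.064, 0.037], "delta_rot": [0.0, 0.0, -0.95], "fingers": 1.0}]
[{"dp": [0.222, 0.086, 0.037], "delta_rot": [0.0, 0.0, -0.95], "fingers": 1.0}, {"dp": [0.213, 0.106, 0.037], "delta_rot": [0.0, 0.0, -0.95], "fingers": 1.0}, {"dp": [0.202, 0.126, 0.037], "delta_rot": [0.0, 0.0, -0.95], "fingers": 1.0}, {"dp": [0.189, 0.144, 0.037], "delta_rot": [0.0, 0.0, -0.95], "fingers": 1.0}]
```

Call:
servo_tool:
  moves:
    - {"dp": [0.2, -0.13, 0.04], "delta_rot": [0, 0, -0.95], "fingers": 1}
    - {"dp": [0.21, -0.11, 0.04], "delta_rot": [0, 0, -0.95], "fingers": 1}
    - {"dp": [0.22, -0.09, 0.04], "delta_rot": [0, 0, -0.95], "fingers": 1}
    - {"dp": [0.23, -0.07, 0.04], "delta_rot": [0, 0, -0.95], "fingers": 1}
    - {"dp": [0.23, -0.05, 0.04], "delta_rot": [0, 0, -0.95], "fingers": 1}

```text
clock: 0.65
position: [0.3327, -0.3544, 0.2635]
ee_rot: [-0.0, 0.919, 0.393, 0.0]
contact_force: [1.2, -0.2, -0.7]
width: 0.0853
gripper_force: 0.0
```

Call:
servo_tool:
  moves:
    - {"dp": [0.24, -0.02, 0.04], "delta_rot": [0, 0, -0.95], "fingers": 1}
    - {"dp": [0.24, 0, 0.04], "delta_rot": [0, 0, -0.95], "fingers": 1}
    - {"dp": [0.24, 0.02, 0.04], "delta_rot": [0, 0, -0.95], "fingers": 1}
    - {"dp": [0.23, 0.04, 0.04], "delta_rot": [0, 0, -0.95], "fingers": 1}
    - {"dp": [0.23, 0.06, 0.03], "delta_rot": [0, 0, -0.95], "fingers": 1}

```text
clock: 1.15
position: [0.4792, -0.1661, 0.2253]
ee_rot: [-0.0, 0.801, 0.599, -0.0]
contact_force: [-0.3, -1.6, 0.3]
width: 0.0853
gripper_force: 0.0
```

Call:
servo_tool:
  moves:
    - {"dp": [0.22, 0.09, 0.03], "delta_rot": [0, 0, -0.95], "fingers": 1}
    - {"dp": [0.21, 0.11, 0.03], "delta_rot": [0, 0, -0.95], "fingers": 1}
    - {"dp": [0.2, 0.13, 0.03], "delta_rot": [0, 0, -0.95], "fingers": 1}
    - {"dp": [0.19, 0.14, 0.03], "delta_rot": [0, 0, -0.95], "fingers": 1}
    - {"dp": [0, 0, 0], "delta_rot": [0, 0, 0], "fingers": 1}

```text
clock: 1.65
position: [0.5989, -0.0144, 0.2006]
ee_rot: [-0.0, 0.673, 0.74, 0.001]
contact_force: [-1.0, -0.8, -0.1]
width: 0.0857
gripper_force: 0.0
```

```bash
python3 - <<'E'
from h import *
im,d,K,W=grab("wrist"); cv2.imwrite("pics/w1.png",im[:,:,::-1]); P=cloud(d,K,W)
hsv=cv2.cvtColor(im,cv2.COLOR_RGB2HSV); Z=P[...,2]
m=((hsv[...,0]<8)|(hsv[...,0]>172))&(hsv[...,1]>150)&(Z>0.045)
k,l,st,c=cv2.connectedComponentsWithStats(m.astype(np.uint8))
for i in range(1,k):
    if st[i,4]>60: print(c[i],st[i,4],cv2.minAreaRect((P[l==i][:,:2]*1000).astype(np.float32)),np.median(P[l==i][:,2]))
E
python3 plan.py 0.596 -0.018 0.098 94.8
```

```text
[313.6410096 228.6900292] 4794 ((592.4074096679688, 4.493261337280273), (28.042232513427734, 56.17405700683594), 4.239654541015625) 0.05834282720241658
[312.32055378 333.84132055] 939 ((597.4708862304688, -59.123992919921875), (27.721675872802734, 15.166850090026855), 5.245856761932373) 0.058278443780739736
t 1.7 p [ 0.5972 -0.0166  0.2008] yaw 95.32 F [-0.6 -0.5 -0.2] w 0.0856 n 3
[{"dp": [-0.002, -0.002, 0.171], "delta_rot": [0.0, 0.0, 0.03], "fingers": 1.0}, {"dp": [-0.002, -0.002, 0.171], "delta_rot": [0.0, 0.0, 0.03], "fingers": 1.0}, {"dp": [-0.002, -0.002, 0.171], "delta_rot": [0.0, 0.0, 0.03], "fingers": 1.0}]
```

View pics/w1.png

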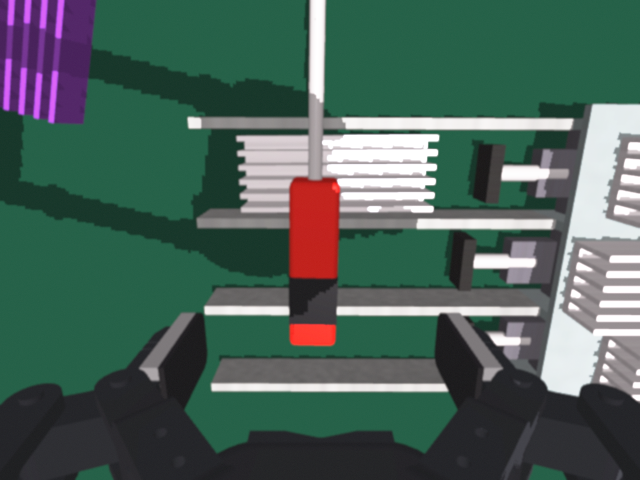

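The wrist view shows the handle from (313,180) to (313,345), centred at about world (594,-17) mm. The jaws straddle it over the middle row. Next I grasp it and lift.

Call:
servo_tool:
  moves:
    - {"dp": [0, -0.004, 0.17], "delta_rot": [0, 0, 0], "fingers": 1}
    - {"dp": [0, -0.004, 0.17], "delta_rot": [0, 0, 0], "fingers": 1}
    - {"dp": [0, -0.004, 0.17], "delta_rot": [0, 0, 0], "fingers": 1}
    - {"dp": [0, 0, 0], "delta_rot": [0, 0, 0], "fingers": 0.15}
    - {"dp": [0, 0, 0], "delta_rot": [0, 0, 0], "fingers": 0.15}
  force: 50

```text
clock: 2.2
position: [0.5934, -0.0202, 0.1001]
ee_rot: [-0.0, 0.675, 0.737, -0.0]
contact_force: [0.8, 0.4, 0.1]
width: 0.0588
gripper_force: 0.0
```

Call:
servo_tool:
  moves:
    - {"dp": [0, 0, 0], "delta_rot": [0, 0, 0], "fingers": 0.15}
    - {"dp": [0, 0, 0], "delta_rot": [0, 0, 0], "fingers": 0.15}
    - {"dp": [0, 0, 0], "delta_rot": [0, 0, 0], "fingers": 0.15}

```text
clock: 2.5
position: [0.5953, -0.0197, 0.1022]
ee_rot: [0.002, 0.675, 0.738, 0.001]
contact_force: [0.2, -0.1, 6.7]
width: 0.0274
gripper_force: 50.3
```

Call:
servo_tool:
  moves:
    - {"dp": [0, 0, -0.1], "delta_rot": [0, 0, 0], "fingers": 0.15}
    - {"dp": [0, 0, -0.2], "delta_rot": [0, 0, 0], "fingers": 0.15}
    - {"dp": [0, 0, -0.1], "delta_rot": [0, 0, 0], "fingers": 0.15}

```text
clock: 2.8
position: [0.5949, -0.0193, 0.1832]
ee_rot: [0.002, 0.675, 0.738, 0.001]
contact_force: [1.1, -0.3, -0.7]
width: 0.027
gripper_force: 49.6
```

```bash
python3 plan.py 0.38 -0.16 0.15 95.0 0.15; sed -i 's/^    yw=/    json.dump(rows,open("rows.json","w"));yw=/' plan.py
```

```text
t 2.8 p [ 0.5949 -0.0193  0.1832] yaw 95.11 F [ 1.1 -0.3 -0.7] w 0.027 n 6
[{"dp": [-0.101, -0.189, 0.027], "delta_rot": [0.01, 0.0, 0.0], "fingers": 0.15}, {"dp": [-0.101, -0.189, 0.027], "delta_rot": [0.01, 0.0, 0.0], "fingers": 0.15}, {"dp": [-0.101, -0.189, 0.027], "delta_rot": [0.01, 0.0, 0.0], "fingers": 0.15}, {"dp": [-0.101, -0.189, 0.027], "delta_rot": [0.01, 0.0, 0.0], "fingers": 0.15}, {"dp": [-0.101, -0.189, 0.027], "delta_rot": [0.01, 0.0, 0.0], "fingers": 0.15}]
[{"dp": [-0.101, -0.189, 0.028], "delta_rot": [0.01, 0.0, 0.0], "fingers": 0.15}]
```

Call:
servo_tool:
  moves:
    - {"dp": [-0.1, -0.19, 0], "delta_rot": [0, 0, 0], "fingers": 0.15}
    - {"dp": [-0.1, -0.19, 0.02], "delta_rot": [0, 0, 0], "fingers": 0.15}
    - {"dp": [-0.1, -0.19, 0.03], "delta_rot": [0, 0, 0], "fingers": 0.15}
    - {"dp": [-0.1, -0.19, 0.04], "delta_rot": [0, 0, 0], "fingers": 0.15}
    - {"dp": [-0.1, -0.19, 0.05], "delta_rot": [0, 0, 0], "fingers": 0.15}

```text
clock: 3.3
position: [0.4124, -0.1364, 0.1525]
ee_rot: [0.001, 0.675, 0.738, 0.0]
contact_force: [1.2, -1.4, -0.7]
width: 0.0274
gripper_force: 49.7
```

Call:
servo_tool:
  moves:
    - {"dp": [-0.1, -0.19, 0.1], "delta_rot": [0, 0, 0], "fingers": 0.15}
    - {"dp": [0, 0, 0.12], "delta_rot": [0, 0, 0], "fingers": 0.15}
    - {"dp": [0, 0, 0.1], "delta_rot": [0, 0, 0], "fingers": 0.15}
    - {"dp": [0, 0, 0.06], "delta_rot": [0, 0, 0], "fingers": 0.15}
    - {"dp": [0, 0, 0], "delta_rot": [0, 0, 0], "fingers": 0.15}

```text
clock: 3.8
position: [0.3766, -0.1587, 0.0752]
ee_rot: [-0.001, 0.675, 0.738, -0.0]
contact_force: [0.1, -0.4, -1.2]
width: 0.0275
gripper_force: 49.7
```

```bash
python3 plan.py 0.38 -0.16 0.0705 95.0 0.15
```

```text
t 3.8 p [ 0.3766 -0.1587  0.0752] yaw 95.07 F [ 0.1 -0.4 -1.2] w 0.0275 n 1
[{"dp": [-0.008, 0.016, 0.023], "delta_rot": [-0.02, -0.02, 0.01], "fingers": 0.15}]
```

Call:
servo_tool:
  moves:
    - {"dp": [0, 0, 0.018], "delta_rot": [0, 0, 0], "fingers": 0.15}
    - {"dp": [0, 0, 0], "delta_rot": [0, 0, 0], "fingers": 0.8}
    - {"dp": [0, 0, 0], "delta_rot": [0, 0, 0], "fingers": 1}
    - {"dp": [0, 0, -0.1], "delta_rot": [0, 0, 0], "fingers": 1}
    - {"dp": [0, 0, -0.2], "delta_rot": [0, 0, 0], "fingers": 1}

```text
clock: 4.3
position: [0.3761, -0.1581, 0.1317]
ee_rot: [-0.003, 0.675, 0.738, -0.001]
contact_force: [0.7, 0.2, -0.1]
width: 0.0833
gripper_force: 0.0
```

```bash
python3 plan.py 0.364 -0.338 0.17 153.5 | cut -c1-2000; python3 - <<'E'
from h import *
# pads: dark blobs in scene/side clouds in rack frame; refine rack from wrist later
im,d,K,W=grab("scene"); P=cloud(d,K,W)
np.savez("scene1.npz",im=im,d=d,K=K,W=W)
th=np.radians(5.1);O=np.array([.522,-.034]);A=np.array([[np.cos(th),np.sin(th)],[-np.sin(th),np.cos(th)]])
r=(P[...,:2]-O)@A.T; Z=P[...,2]; hsv=cv2.cvtColor(im,cv2.COLOR_RGB2HSV)
for y in (-.06,0,.06):
    m=(abs(r[...,1]-y)<.014)&(r[...,0]>.12)&(r[...,0]<.215)&(Z>.012)&(Z<.032)&(hsv[...,2]<75); q=r[m]
    print(y,m.sum(),np.percentile(q[:,0],[2,10,50]) if m.sum() else None)
red=((hsv[...,0]<8)|(hsv[...,0]>172))&(hsv[...,1]>150)&(Z>0.005)&(P[...,0]<.5)&(P[...,0]>.2)
print("driver",red.sum(),cv2.minAreaRect((P[red][:,:2]*1000).astype(np.float32)),np.percentile(P[red][:,2],[5,50,95]))
E
```

```text
t 4.3 p [ 0.3761 -0.1581  0.1317] yaw 95.11 F [ 0.7  0.2 -0.1] w 0.0833 n 11
[{"dp": [-0.081, -0.013, -0.018], "delta_rot": [0.0, 0.0, -0.93], "fingers": 1.0}, {"dp": [-0.079, -0.02, -0.018], "delta_rot": [0.0, 0.0, -0.93], "fingers": 1.0}, {"dp": [-0.077, -0.028, -0.018], "delta_rot": [0.0, 0.0, -0.93], "fingers": 1.0}, {"dp": [-0.074, -0.035, -0.018], "delta_rot": [0.0, 0.0, -0.93], "fingers": 1.0}, {"dp": [-0.071, -0.041, -0.018], "delta_rot": [0.0, 0.0, -0.93], "fingers": 1.0}]
[{"dp": [-0.067, -0.048, -0.017], "delta_rot": [0.0, 0.0, -0.93], "fingers": 1.0}, {"dp": [-0.062, -0.054, -0.017], "delta_rot": [0.0, 0.0, -0.93], "fingers": 1.0}, {"dp": [-0.057, -0.059, -0.017], "delta_rot": [0.0, 0.0, -0.93], "fingers": 1.0}, {"dp": [-0.051, -0.064, -0.017], "delta_rot": [0.0, 0.0, -0.93], "fingers": 1.0}, {"dp": [-0.045, -0.069, -0.017], "delta_rot": [0.0, 0.0, -0.93], "fingers": 1.0}]
[{"dp": [-0.038, -0.072, -0.017], "delta_rot": [0.0, 0.0, -0.93], "fingers": 1.0}]
-0.06 49 [0.17820106 0.17890331 0.18279483]
0 55 [0.17202841 0.17369247 0.17792798]
0.06 51 [0.18443429 0.18511461 0.18892074]
driver 282 ((390.0281677246094, -146.46087646484375), (76.95893859863281, 88.2534408569336), 45.46403503417969) [0.00772355 0.02488918 0.02980987]
```

Call:
servo_tool:
  moves:
    - {"dp": [-0.08, -0.013, -0.04], "delta_rot": [0, 0, -0.93], "fingers": 1}
    - {"dp": [-0.08, -0.02, -0.04], "delta_rot": [0, 0, -0.93], "fingers": 1}
    - {"dp": [-0.077, -0.028, -0.03], "delta_rot": [0, 0, -0.93], "fingers": 1}
    - {"dp": [-0.074, -0.035, -0.02], "delta_rot": [0, 0, -0.93], "fingers": 1}
    - {"dp": [-0.071, -0.041, -0.02], "delta_rot": [0, 0, -0.93], "fingers": 1}

```text
clock: 4.85
position: [0.372, -0.2414, 0.1633]
ee_rot: [0.001, 0.485, 0.875, -0.0]
contact_force: [0.8, -0.1, -0.1]
width: 0.0856
gripper_force: 0.0
```

Call:
servo_tool:
  moves:
    - {"dp": [-0.067, -0.048, -0.01], "delta_rot": [0, 0, -0.93], "fingers": 1}
    - {"dp": [-0.062, -0.054, 0], "delta_rot": [0, 0, -0.93], "fingers": 1}
    - {"dp": [-0.057, -0.059, 0], "delta_rot": [0, 0, -0.93], "fingers": 1}
    - {"dp": [-0.051, -0.064, 0], "delta_rot": [0, 0, -0.93], "fingers": 1}
    - {"dp": [-0.045, -0.069, 0], "delta_rot": [0, 0, -0.93], "fingers": 1}

```text
clock: 5.35
position: [0.3665, -0.3234, 0.1649]
ee_rot: [0.001, 0.27, 0.963, -0.0]
contact_force: [-0.5, -0.2, -1.4]
width: 0.0851
gripper_force: 0.0
```

Call:
servo_tool:
  moves:
    - {"dp": [-0.038, -0.072, 0], "delta_rot": [0, 0, -0.93], "fingers": 1}
    - {"dp": [0, 0, 0], "delta_rot": [0, 0, 0], "fingers": 1}

```text
clock: 5.55
position: [0.3658, -0.341, 0.165]
ee_rot: [0.001, 0.228, 0.974, -0.001]
contact_force: [-0.3, 0.4, -0.8]
width: 0.0855
gripper_force: 0.0
```

```bash
python3 - <<'E'
from h import *
im,d,K,W=grab("wrist"); cv2.imwrite("pics/w2.png",im[:,:,::-1]); P=cloud(d,K,W); np.savez("w2.npz",im=im,d=d,K=K,W=W)
hsv=cv2.cvtColor(im,cv2.COLOR_RGB2HSV); Z=P[...,2]
m=(hsv[...,1]<60)&(Z>0.02)&(Z<.036)&(hsv[...,2]>60)
m=cv2.morphologyEx(m.astype(np.uint8),cv2.MORPH_CLOSE,np.ones((11,11)))
k,l,st,c=cv2.connectedComponentsWithStats(m)
for i in range(1,k):
    q=P[(l==i)&(Z>.02)&(Z<.036)]
    if st[i,4]>300: print(c[i],st[i],cv2.minAreaRect((q[:,:2]*1000).astype(np.float32)),np.median(q[:,2]))
im,d,K,W=grab("scene"); P=cloud(d,K,W);Z=P[...,2];hsv=cv2.cvtColor(im,cv2.COLOR_RGB2HSV)
cv2.imwrite("pics/s2.png",im[:,:,::-1])
red=((hsv[...,0]<8)|(hsv[...,0]>172))&(hsv[...,1]>150)&(Z>0.015)&(P[...,0]<.5)&(P[...,0]>.2)
k,l,st,c=cv2.connectedComponentsWithStats(red.astype(np.uint8))
for i in range(1,k):
  if st[i,4]>15: print("driver",c[i],st[i,4],cv2.minAreaRect((P[l==i][:,:2]*1000).astype(np.float32)))
E
python3 plan.py 0.364 -0.338 0.1 153.5
```

```text
[326.16304853 320.56425586] [  284   214    86   223 17228] ((406.3778076171875, -357.74169921875), (46.11638641357422, 145.29022216796875), 63.594566345214844) 0.028323017259345995
[ 63.22277817 318.35739814] [   0  242  141  151 4197] ((329.7290344238281, -505.5594177246094), (88.60406494140625, 64.6612777709961), 11.45660400390625) 0.024290149578991088
[ 93.58280255 473.94267516] [ 75 465  35  15 314] ((431.08612060546875, -542.9560546875), (25.679588317871094, 8.393621444702148), 82.24051666259766) 0.025062998184242208
driver [266.03846154 175.76923077] 52 ((384.5254211425781, -198.46133422851562), (16.4046573638916, 28.021896362304688), 89.08756256103516)
driver [286.92511013 185.07929515] 227 ((378.7366638183594, -135.4150848388672), (30.76529312133789, 58.39923095703125), 4.014534950256348)
t 5.65 p [ 0.3652 -0.3386  0.1645] yaw 153.57 F [-0.5  0.8  0.4] w 0.0855 n 2
[{"dp": [0.003, 0.0, 0.161], "delta_rot": [0.0, 0.0, 0.01], "fingers": 1.0}, {"dp": [0.003, 0.0, 0.161], "delta_rot": [0.0, 0.0, 0.01], "fingers": 1.0}]
```

View pics/w2.png

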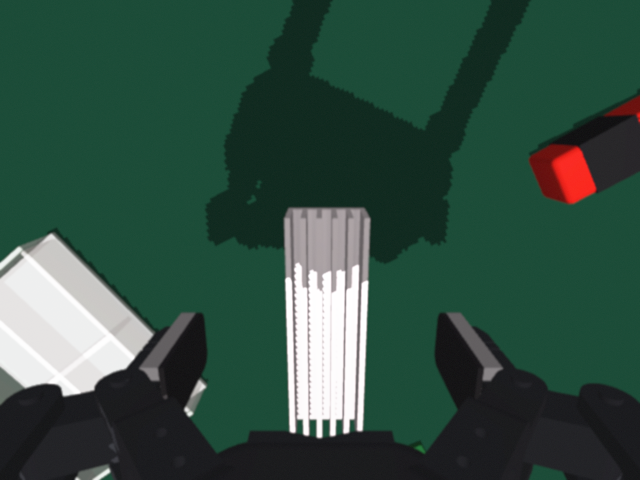

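Call:
servo_tool:
  moves:
    - {"dp": [0, -0.01, 0.17], "delta_rot": [0, 0, 0], "fingers": 1}
    - {"dp": [0, 0, 0.17], "delta_rot": [0, 0, 0], "fingers": 1}
    - {"dp": [0, 0, 0.1], "delta_rot": [0, 0, 0], "fingers": 1}
    - {"dp": [0, 0, 0], "delta_rot": [0, 0, 0], "fingers": 0.4}
    - {"dp": [0, 0, 0], "delta_rot": [0, 0, 0], "fingers": 0.4}
  force: 60

```text
clock: 6.15
position: [0.3646, -0.3401, 0.0766]
ee_rot: [-0.0, 0.227, 0.974, 0.0]
contact_force: [0.2, 0.4, 0.3]
width: 0.059
gripper_force: 0.0
```

Call:
servo_tool:
  moves:
    - {"dp": [0, 0, 0], "delta_rot": [0, 0, 0], "fingers": 0.4}
    - {"dp": [0, 0, 0], "delta_rot": [0, 0, 0], "fingers": 0.4}
    - {"dp": [0, 0, 0], "delta_rot": [0, 0, 0], "fingers": 0.4}

```text
clock: 6.45
position: [0.3652, -0.3412, 0.0779]
ee_rot: [0.001, 0.227, 0.974, -0.001]
contact_force: [1.1, 0.7, 6.6]
width: 0.0449
gripper_force: 62.5
```

```bash
python3 plan.py 0.364 -0.3365 0.18 153.5 0.4
```

```text
t 6.45 p [ 0.3652 -0.3412  0.0779] yaw 153.7 F [1.1 0.7 6.6] w 0.0449 n 3
[{"dp": [0.005, 0.006, -0.17], "delta_rot": [0.0, 0.01, 0.01], "fingers": 0.4}, {"dp": [0.005, 0.006, -0.17], "delta_rot": [0.0, 0.01, 0.01], "fingers": 0.4}, {"dp": [0.005, 0.006, -0.17], "delta_rot": [0.0, 0.01, 0.01], "fingers": 0.4}]
```

Call:
servo_tool:
  moves:
    - {"dp": [0, 0, -0.1], "delta_rot": [0, 0, 0], "fingers": 0.4}
    - {"dp": [0, 0, -0.2], "delta_rot": [0, 0, 0], "fingers": 0.4}
    - {"dp": [0, 0, -0.1], "delta_rot": [0, 0, 0], "fingers": 0.4}

```text
clock: 6.75
position: [0.365, -0.3415, 0.1591]
ee_rot: [0.002, 0.227, 0.974, -0.001]
contact_force: [0.3, -0.1, -1.7]
width: 0.045
gripper_force: 61.6
```

```bash
python3 plan.py 0.497 -0.036 0.15 185.1 0.4 45
```

```text
t 6.75 p [ 0.365  -0.3415  0.1591] yaw 153.7 F [ 0.3 -0.1 -1.7] w 0.045 n 8
[{"dp": [0.011, 0.208, 0.005], "delta_rot": [0.0, 0.0, -0.69], "fingers": 0.4}, {"dp": [-0.004, 0.208, 0.005], "delta_rot": [0.0, 0.0, -0.69], "fingers": 0.4}, {"dp": [-0.018, 0.207, 0.005], "delta_rot": [0.0, 0.0, -0.69], "fingers": 0.4}, {"dp": [-0.032, 0.206, 0.005], "delta_rot": [0.0, 0.0, -0.69], "fingers": 0.4}, {"dp": [-0.046, 0.203, 0.005], "delta_rot": [0.0, 0.0, -0.69], "fingers": 0.4}]
[{"dp": [-0.06, 0.199, 0.006], "delta_rot": [0.0, 0.0, -0.69], "fingers": 0.4}, {"dp": [-0.073, 0.195, 0.006], "delta_rot": [0.0, 0.0, -0.69], "fingers": 0.4}, {"dp": [-0.086, 0.189, 0.006], "delta_rot": [0.0, 0.0, -0.69], "fingers": 0.4}]
```

Call:
servo_tool:
  moves:
    - {"dp": [0.01, 0.21, 0.005], "delta_rot": [0, 0, -0.69], "fingers": 0.4}
    - {"dp": [-0.005, 0.21, 0.005], "delta_rot": [0, 0, -0.69], "fingers": 0.4}
    - {"dp": [-0.02, 0.21, 0.005], "delta_rot": [0, 0, -0.69], "fingers": 0.4}
    - {"dp": [-0.03, 0.205, 0.005], "delta_rot": [0, 0, -0.69], "fingers": 0.4}
    - {"dp": [-0.045, 0.2, 0.005], "delta_rot": [0, 0, -0.69], "fingers": 0.4}

```text
clock: 7.25
position: [0.4475, -0.1477, 0.1517]
ee_rot: [0.0, 0.056, 0.998, -0.0]
contact_force: [1.3, -0.2, -1.2]
width: 0.0452
gripper_force: 61.5
```

Call:
servo_tool:
  moves:
    - {"dp": [-0.06, 0.2, 0.005], "delta_rot": [0, 0, -0.69], "fingers": 0.4}
    - {"dp": [-0.075, 0.195, 0.005], "delta_rot": [0, 0, -0.69], "fingers": 0.4}
    - {"dp": [-0.085, 0.19, 0.005], "delta_rot": [0, 0, -0.69], "fingers": 0.4}
    - {"dp": [0, 0, 0], "delta_rot": [0, 0, 0], "fingers": 0.4}
    - {"dp": [0, 0, 0], "delta_rot": [0, 0, 0], "fingers": 0.4}

```text
clock: 7.75
position: [0.4964, -0.0333, 0.1484]
ee_rot: [-0.0, -0.048, 0.999, -0.0]
contact_force: [-0.7, 0.1, -1.5]
width: 0.0448
gripper_force: 61.9
```

```bash
cat > meas.py <<'E'
import sys; from h import *
# sink footprint vs rack in one camera: meas.py cam zlo zhi x0 x1 y0 y1 (world) ; prints in rack frame
cam=sys.argv[1]; zl,zh,x0,x1,y0,y1=map(float,sys.argv[2:])
th=np.radians(5.1);O=np.array([.522,-.034]);A=np.array([[np.cos(th),np.sin(th)],[-np.sin(th),np.cos(th)]])
im,d,K,W=grab(cam); P=cloud(d,K,W); hsv=cv2.cvtColor(im,cv2.COLOR_RGB2HSV); r=(P[...,:2]-O)@A.T; Z=P[...,2]
if len(sys.argv)>1: cv2.imwrite("pics/last.png",im[:,:,::-1]); np.savez("last_%s.npz"%cam,im=im,d=d,K=K,W=W)
m=(hsv[...,1]<60)&(hsv[...,2]>60)&(Z>zl)&(Z<zh)&(r[...,0]>x0)&(r[...,0]<x1)&(r[...,1]>y0)&(r[...,1]<y1)
q=r[m]*1000; print(cam,m.sum(),cv2.minAreaRect(q.astype(np.float32)),"y pct",np.percentile(q[:,1],[1,99]).round(1),"x pct",np.percentile(q[:,0],[.5,99.5]).round(1),"z",np.median(Z[m]).round(4))
for yc in (-.09,-.03,.03,.09):  # walls tops, far part clear of sink
    w=(hsv[...,1]<60)&(abs(Z-.0315)<.003)&(r[...,0]>.12)&(r[...,0]<.22)&(abs(r[...,1]-yc)<.012)
    print("wall",yc,w.sum(),np.percentile(r[w][:,1]*1000,[3,50,97]).round(1) if w.sum() else "")
E
python3 meas.py scene .09 .112 -.08 .13 -.04 .045; python3 meas.py side .09 .112 -.08 .13 -.04 .045;python3 plan.py 0.497 -0.036 0.15 185.1 0.4 45
```

```text
scene 845 ((29.17584991455078, 0.3956336975097656), (63.774173736572266, 143.0946502685547), 88.43203735351562) y pct [-20.8  31.2] x pct [-40.4  99.6] z 0.0978
wall -0.09 101 [-93.  -89.  -85.6]
wall -0.03 100 [-32.8 -28.8 -25.8]
wall 0.03 113 [27.1 30.9 39.7]
wall 0.09 118 [82.  90.1 93.5]
side 599 ((20.282230377197266, -4.581748962402344), (150.76914978027344, 61.84062957763672), 1.9923189878463745) y pct [-30.3  25.2] x pct [-54.1  95.3] z 0.0969
wall -0.09 62 [-96.8 -92.9 -88.5]
wall -0.03 58 [-38.1 -33.5 -28.3]
wall 0.03 72 [21.5 27.3 39.2]
wall 0.09 51 [79.4 86.1 91.5]
t 7.85 p [ 0.496  -0.0348  0.1484] yaw -174.7 F [-0.2 -0.3 -1.5] w 0.0448 n 1
[{"dp": [-0.004, -0.007, -0.008], "delta_rot": [-0.01, 0.0, 0.04], "fingers": 0.4}]
```

```bash
for c in scene side; do python3 - $c <<'E'
import sys; from h import *
c=sys.argv[1]; z=np.load("last_%s.npz"%c); im,d,K,W=[z[k] for k in ("im","d","K","W")]
th=np.radians(5.1);O=np.array([.522,-.034]);A=np.array([[np.cos(th),np.sin(th)],[-np.sin(th),np.cos(th)]])
P=cloud(d,K,W); hsv=cv2.cvtColor(im,cv2.COLOR_RGB2HSV); r=(P[...,:2]-O)@A.T*1000; Z=P[...,2]
m=(hsv[...,1]<60)&(hsv[...,2]>60)&(Z>.0965)&(Z<.105)&(r[...,0]<125)&(r[...,0]>-80)&(abs(r[...,1])<45)
q=r[m]
for a in range(-40,100,20):
    s=q[(q[:,0]>a)&(q[:,0]<a+20)]
    if len(s)>8: print(c,a,len(s),np.percentile(s[:,1],[2,98]).round(1),np.percentile(s[:,1],[2,98]).mean().round(1))
E
done
```

```text
scene -40 47 [-19.9  17.4] -1.3
scene -20 87 [-25.6  32.5] 3.4
scene 0 72 [-18.6  27. ] 4.2
scene 20 78 [-18.6  27.7] 4.5
scene 40 77 [-16.9  28.5] 5.8
scene 60 73 [-17.2  29. ] 5.9
scene 80 75 [-16.9  30.2] 6.6
side -40 35 [-32.9  24.1] -4.4
side 0 35 [-25.3  23.6] -0.8
side 20 58 [-22.6  25. ] 1.2
side 40 58 [-24.1  23.9] -0.1
side 60 49 [-23.4  25.4] 1.0
side 80 38 [-21.6  25. ] 1.7
```

Call:
servo_tool:
  moves:
    - {"dp": [0, -0.0125, 0.09], "delta_rot": [0, 0, 0.25], "fingers": 0.4}
    - {"dp": [0, 0, 0.09], "delta_rot": [0, 0, 0], "fingers": 0.4}
    - {"dp": [0, 0, 0], "delta_rot": [0, 0, 0], "fingers": 0.4}

```text
clock: 8.15
position: [0.4946, -0.0378, 0.1106]
ee_rot: [-0.003, -0.033, 0.999, 0.0]
contact_force: [-0.6, -0.2, -2.0]
width: 0.045
gripper_force: 61.8
```

```bash
cat > m2.py <<'E'
import sys; from h import *
c=sys.argv[1]; zt=float(sys.argv[2]); yo=float(sys.argv[3]) if len(sys.argv)>3 else 0.
im,d,K,W=grab(c)
th=np.radians(5.1);O=np.array([.522,-.034]);A=np.array([[np.cos(th),np.sin(th)],[-np.sin(th),np.cos(th)]])
P=cloud(d,K,W); hsv=cv2.cvtColor(im,cv2.COLOR_RGB2HSV); r=(P[...,:2]-O)@A.T*1000; Z=P[...,2]
b=(hsv[...,1]<60)&(hsv[...,2]>60)
m=b&(Z>zt-.003)&(Z<zt+.004)&(r[...,0]<140)&(r[...,0]>-80)&(abs(r[...,1]-yo)<45); q=r[m]
for a in range(-60,120,20):
    s=q[(q[:,0]>a)&(q[:,0]<a+20)]
    if len(s)>8: print(c,a,len(s),np.percentile(s[:,1],[2,98]).round(1),np.percentile(s[:,1],[2,98]).mean().round(1))
for yc in (-90,-30,30,90):
    w=b&(abs(Z-.0315)<.0025)&(r[...,0]>120)&(r[...,0]<220)&(abs(r[...,1]-yc)<8)
    if w.sum()>9: print("wall",yc,w.sum(),np.percentile(r[w][:,1],[3,97]).round(1),np.median(r[w][:,1]).round(1))
cv2.imwrite("pics/%s_%s.png"%(c,sys.argv[4] if len(sys.argv)>4 else "l"),cv2.resize(im[190:400,150:430,::-1],None,fx=2.4,fy=2.4,interpolation=cv2.INTER_CUBIC))
E
python3 m2.py scene .0655 0 a; python3 m2.py side .0655 0; python3 plan.py .4964 -.0366 .0785 185 .4
```

```text
scene -40 24 [-24.1  12.7] -5.7
scene -20 36 [-27.5  28.1] 0.3
scene 0 19 [-23.  22.] -0.5
scene 20 14 [-21.6  19.1] -1.2
scene 40 13 [-21.9  22. ] 0.0
scene 60 13 [-22.5  19.5] -1.5
scene 80 10 [-20.9  21.6] 0.3
wall -90 93 [-92.9 -85.4] -89.2
wall -30 81 [-32.6 -25.8] -29.0
wall 30 87 [27.6 34. ] 31.1
wall 90 111 [83.6 93.5] 90.3
side -60 23 [-30.2  15.2] -7.5
side -40 14 [-36.5  19.1] -8.7
side 0 17 [-28.7  17.7] -5.5
side 20 26 [-27.9  16.8] -5.5
side 40 22 [-28.4  14.5] -7.0
side 60 21 [-28.3  13.7] -7.3
side 80 20 [-29.1  15.7] -6.7
wall -90 59 [-96.9 -88.3] -92.7
wall -30 54 [-37.2 -29.2] -33.3
wall 30 46 [22.5 33.1] 26.9
wall 90 39 [82.3 90.8] 87.0
t 8.25 p [ 0.4964 -0.0377  0.1124] yaw -176.2 F [-0.1  0.2 -1.5] w 0.0451 n 1
[{"dp": [0.0, 0.005, 0.169], "delta_rot": [0.0, -0.01, -0.21], "fingers": 0.4}]
```

View pics/scene_a.png

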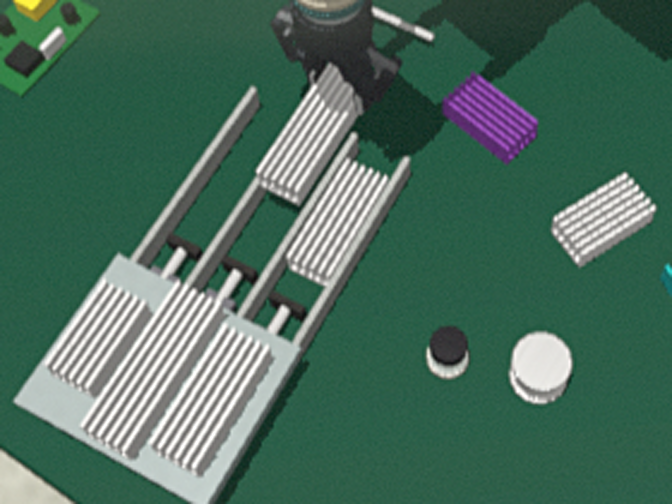

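The crop shows the long sink held over the middle row mouth at (310,130), parallel to the walls and about 2 mm off centre. I'll shift it over and lower it.

Call:
servo_tool:
  moves:
    - {"dp": [0, 0.01, 0.05], "delta_rot": [0, 0, -0.08], "fingers": 0.4}
    - {"dp": [0, 0, 0.06], "delta_rot": [0, 0, 0], "fingers": 0.4}
    - {"dp": [0, 0, 0.055], "delta_rot": [0, 0, 0], "fingers": 0.4}
    - {"dp": [0, 0, 0], "delta_rot": [0, 0, 0], "fingers": 0.4}

```text
clock: 8.65
position: [0.4966, -0.0347, 0.0786]
ee_rot: [-0.0, -0.038, 0.999, 0.0]
contact_force: [-0.4, 0.5, -1.3]
width: 0.0452
gripper_force: 62.0
```

```bash
python3 plan.py .4964 -.0366 .0785 185 .4; python3 m2.py scene .030 0 b; python3 m2.py side .030 0 b
```

```text
t 8.65 p [ 0.4966 -0.0347  0.0786] yaw -175.64 F [-0.4  0.5 -1.3] w 0.0452 n 1
[{"dp": [0.002, -0.009, 0.001], "delta_rot": [0.0, 0.0, -0.11], "fingers": 0.4}]
scene -40 37 [-22.   15.7] -3.2
scene -20 68 [-22.7  28.4] 2.8
scene 0 91 [-31.1  33.2] 1.0
scene 20 107 [-31.8  38.3] 3.2
scene 40 110 [-30.9  41. ] 5.0
scene 60 108 [-32.3  39.5] 3.6
scene 80 123 [-32.  40.] 4.0
scene 100 57 [-32.9  40.5] 3.8
wall -90 96 [-93.  -85.8] -88.8
wall -30 105 [-32.6 -25.3] -29.2
wall 30 96 [27.2 33.7] 30.7
wall 90 98 [86.7 93.5] 90.7
side -60 38 [-26.1  20.8] -2.7
side -40 33 [-33.6  28.2] -2.7
side 0 57 [-37.8  28.9] -4.5
side 20 88 [-37.3  41.6] 2.2
side 40 92 [-36.1  43.6] 3.8
side 60 97 [-35.1  41.6] 3.3
side 80 75 [-36.4  42.1] 2.8
side 100 44 [-37.5  44. ] 3.3
wall -90 55 [-97.2 -89.7] -92.8
wall -30 45 [-36.5 -29.8] -32.6
wall 30 50 [22.8 33.5] 27.2
wall 90 48 [82.2 91.5] 86.6
```

Call:
servo_tool:
  moves:
    - {"dp": [0, 0, 0.003], "delta_rot": [0, 0, 0], "fingers": 0.7}
    - {"dp": [0, 0, 0], "delta_rot": [0, 0, 0], "fingers": 0.8}
    - {"dp": [0, 0, -0.05], "delta_rot": [0, 0, 0], "fingers": 0.8}
    - {"dp": [0, 0, -0.2], "delta_rot": [0, 0, 0], "fingers": 0.6}
    - {"dp": [0.125, 0, 0], "delta_rot": [0, 0, -0.11], "fingers": 0}

```text
clock: 9.25
position: [0.478, -0.0377, 0.1337]
ee_rot: [0.007, -0.044, 0.999, -0.002]
contact_force: [1.2, -1.2, 0.1]
width: 0.0403
gripper_force: 0.0
```

Call:
servo_tool:
  moves:
    - {"dp": [0.125, 0, 0], "delta_rot": [0, 0, 0], "fingers": 0}
    - {"dp": [0, 0, 0], "delta_rot": [0, 0, 0], "fingers": 0}
    - {"dp": [0, 0, 0], "delta_rot": [0, 0, 0], "fingers": 0}

```text
clock: 9.55
position: [0.4472, -0.0388, 0.1297]
ee_rot: [0.001, -0.043, 0.999, -0.0]
contact_force: [0.3, -0.0, 0.2]
width: 0.0
gripper_force: 0.0
```

```bash
python3 plan.py .4470 -.0407 .080 185.2 0; python3 m2.py scene .030 0 c; python3 m2.py side .030 0 c
```

```text
t 9.55 p [ 0.4472 -0.0388  0.1297] yaw -175.03 F [ 0.3 -0.   0.2] w 0.0 n 2
[{"dp": [0.001, -0.004, 0.124], "delta_rot": [0.0, 0.01, -0.02], "fingers": 0.0}, {"dp": [0.001, -0.005, 0.124], "delta_rot": [0.0, 0.01, -0.02], "fingers": 0.0}]
scene -60 28 [-21.1  24.2] 1.6
scene -40 49 [-21.   25.2] 2.1
scene -20 53 [-19.8  25.1] 2.7
scene 0 95 [-32.1  32.6] 0.2
scene 20 105 [-31.6  38.8] 3.6
scene 40 113 [-31.8  39.3] 3.7
scene 60 119 [-31.7  39.3] 3.8
scene 80 113 [-33.1  40. ] 3.4
scene 100 57 [-33.1  40.8] 3.9
wall -90 91 [-92.4 -85.3] -88.9
wall -30 89 [-32.8 -26.2] -29.1
wall 30 101 [27.3 33.9] 30.6
wall 90 109 [83.1 93.9] 90.5
side -60 40 [-25.3  21.1] -2.1
side -40 48 [-24.4  21.8] -1.3
side -20 55 [-34.4  22.2] -6.1
side 0 86 [-36.7  31. ] -2.8
side 20 91 [-35.4  39.2] 1.9
side 40 81 [-36.8  40.9] 2.1
side 60 77 [-37.9  43.1] 2.6
side 80 75 [-37.2  41.3] 2.0
side 100 42 [-37.3  44.5] 3.6
wall -90 44 [-97.2 -88.3] -92.9
wall -30 47 [-37.5 -29. ] -33.3
wall 30 50 [23.  34.7] 27.4
wall 90 40 [82.3 91.5] 86.3
```

View pics/scene_c.png

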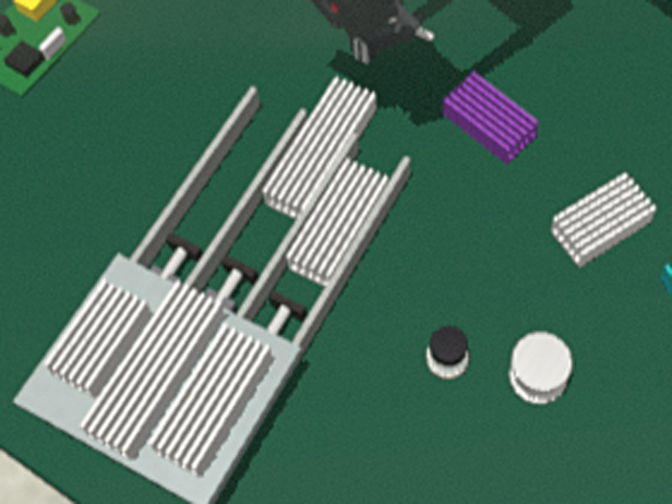

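The crop shows the long sink seated in the middle row mouth at (320,145) and the closed fingers behind it. I push in now, stopping short of the pad.

Call:
servo_tool:
  moves:
    - {"dp": [0, -0.004, 0.125], "delta_rot": [0, 0, 0], "fingers": 0}
    - {"dp": [0, 0, 0.122], "delta_rot": [0, 0, -0.02], "fingers": 0}
    - {"dp": [-0.03, 0, 0], "delta_rot": [0, 0, 0], "fingers": 0}
    - {"dp": [-0.06, 0, 0], "delta_rot": [0, 0, 0], "fingers": 0}
    - {"dp": [-0.07, 0, 0], "delta_rot": [0, 0, 0], "fingers": 0}

```text
clock: 10.15
position: [0.4807, -0.0367, 0.0801]
ee_rot: [0.001, -0.045, 0.999, -0.0]
contact_force: [-0.1, 0.2, 0.4]
width: 0.0001
gripper_force: 0.1
```

Call:
servo_tool:
  moves:
    - {"dp": [-0.07, 0, 0], "delta_rot": [0, 0, 0], "fingers": 0}
    - {"dp": [-0.07, 0, 0], "delta_rot": [0, 0, 0], "fingers": 0}
    - {"dp": [-0.05, 0, 0], "delta_rot": [0, 0, 0], "fingers": 0}
    - {"dp": [0, 0, 0], "delta_rot": [0, 0, 0], "fingers": 0}

```text
clock: 10.55
position: [0.5195, -0.0334, 0.08]
ee_rot: [0.002, -0.045, 0.999, -0.0]
contact_force: [-0.1, 0.5, -0.9]
width: 0.0001
gripper_force: 0.0
```

```bash
cat > st.py <<'E'
from h import *
th=np.radians(5.15);O=np.array([.522,-.034]);A=np.array([[np.cos(th),np.sin(th)],[-np.sin(th),np.cos(th)]])
s=readout.get_state(); p=s["position"]; print("t",s["clock"],"rack xy",(A@(p[:2]-O)*1000).round(1),"z",p[2].round(4),"F rack",(A@s["contact_force"][:2]).round(2),"Fz",s["contact_force"][2].round(2))
E
python3 st.py; python3 m2.py scene .03 0 d | head -9
```

```text
t 10.55 rack xy [-2.4  0.9] z 0.08 F rack [-0.1   0.56] Fz -0.88
scene 0 76 [-32.3  33. ] 0.3
scene 20 104 [-31.4  39.5] 4.0
scene 40 110 [-31.8  39.9] 4.1
scene 60 113 [-32.1  39.7] 3.8
scene 80 117 [-32.1  40.6] 4.3
scene 100 119 [-33.1  40.2] 3.6
wall -90 96 [-92.7 -85.6] -89.1
wall -30 96 [-32.5 -22.2] -29.2
wall 30 105 [23.6 34. ] 30.5
```

Call:
servo_tool:
  moves:
    - {"dp": [-0.015, 0, 0], "delta_rot": [0, 0, 0], "fingers": 0}
    - {"dp": [-0.015, 0, 0], "delta_rot": [0, 0, 0], "fingers": 0}
    - {"dp": [-0.015, 0, 0], "delta_rot": [0, 0, 0], "fingers": 0}
    - {"dp": [-0.015, 0, 0], "delta_rot": [0, 0, 0], "fingers": 0}

```text
clock: 11.0
position: [0.5279, -0.0322, 0.0793]
ee_rot: [-0.001, -0.045, 0.999, 0.0]
contact_force: [-1.1, -0.2, 1.8]
width: 0.0
gripper_force: 1.0
```

Call:
servo_tool:
  moves:
    - {"dp": [-0.015, 0, 0], "delta_rot": [0, 0, 0], "fingers": 0}

```text
clock: 11.1
position: [0.5315, -0.0319, 0.0793]
ee_rot: [-0.0, -0.045, 0.999, -0.0]
contact_force: [-1.1, -0.0, -0.5]
width: -0.0
gripper_force: 0.7
```

Call:
servo_tool:
  moves:
    - {"dp": [-0.015, 0, 0], "delta_rot": [0, 0, 0], "fingers": 0}

```text
clock: 11.2
position: [0.5341, -0.0317, 0.0792]
ee_rot: [-0.001, -0.045, 0.999, 0.0]
contact_force: [-6.2, -1.3, 5.0]
width: 0.0001
gripper_force: 3.4
```

```bash
python3 st.py
```

```text
t 11.2 rack xy [12.2  1.2] z 0.0792 F rack [-6.25 -0.74] Fz 5.02
```

Call:
servo_tool:
  moves:
    - {"dp": [-0.01, 0, 0], "delta_rot": [0, 0, 0], "fingers": 0}
    - {"dp": [0, 0, 0], "delta_rot": [0, 0, 0], "fingers": 0}

```text
clock: 11.4
position: [0.5347, -0.0315, 0.0791]
ee_rot: [-0.002, -0.045, 0.999, 0.0]
contact_force: [-6.0, -0.7, 4.9]
width: -0.0
gripper_force: 3.0
```

Call:
servo_tool:
  moves:
    - {"dp": [-0.01, 0, 0], "delta_rot": [0, 0, 0], "fingers": 0}
    - {"dp": [0, 0, 0], "delta_rot": [0, 0, 0], "fingers": 0}

```text
clock: 11.6
position: [0.5357, -0.0312, 0.0791]
ee_rot: [-0.004, -0.045, 0.999, 0.0]
contact_force: [-8.1, -1.5, 6.1]
width: 0.0003
gripper_force: 4.0
```

```bash
python3 st.py
```

```text
t 11.6 rack xy [13.8  1.5] z 0.0791 F rack [-8.2  -0.74] Fz 6.12
```

Call:
servo_tool:
  moves:
    - {"dp": [-0.015, 0, -0.005], "delta_rot": [0, 0, 0], "fingers": 0}
    - {"dp": [-0.01, 0, 0], "delta_rot": [0, 0, 0], "fingers": 0}
    - {"dp": [0, 0, 0], "delta_rot": [0, 0, 0], "fingers": 0}
    - {"dp": [0, 0, 0], "delta_rot": [0, 0, 0], "fingers": 0}

```text
clock: 12.0
position: [0.5401, -0.0306, 0.0791]
ee_rot: [-0.004, -0.045, 0.999, 0.0]
contact_force: [-7.0, -2.0, 0.6]
width: 0.0001
gripper_force: 3.5
```

```bash
python3 st.py
```

```text
t 12.0 rack xy [18.3  1.7] z 0.0791 F rack [-7.13 -1.36] Fz 0.61
```

Call:
servo_tool:
  moves:
    - {"dp": [-0.015, 0, -0.002], "delta_rot": [0, 0, 0], "fingers": 0}
    - {"dp": [0, 0, 0], "delta_rot": [0, 0, 0], "fingers": 0}
    - {"dp": [0, 0, 0], "delta_rot": [0, 0, 0], "fingers": 0}

```text
clock: 12.3
position: [0.5419, -0.0303, 0.0791]
ee_rot: [-0.006, -0.045, 0.999, 0.001]
contact_force: [-8.9, -1.9, 0.7]
width: 0.0001
gripper_force: 4.4
```

```bash
python3 st.py; python3 m2.py scene .03 0 e | head -9
```

```text
t 12.3 rack xy [20.1  1.9] z 0.0791 F rack [-9.  -1.1] Fz 0.75
scene 20 77 [-31.9  40.4] 4.3
scene 40 108 [-32.4  39.8] 3.7
scene 60 116 [-31.1  39.7] 4.3
scene 80 112 [-32.8  39.3] 3.2
scene 100 111 [-32.3  40.7] 4.2
wall -90 98 [-92.6 -85.8] -89.0
wall -30 85 [-32.6 -26.2] -29.4
wall 30 105 [22.4 34. ] 30.2
wall 90 104 [83.2 93.5] 90.6
```

Call:
servo_tool:
  moves:
    - {"dp": [0.04, 0, 0], "delta_rot": [0, 0, 0], "fingers": 0}
    - {"dp": [0.08, 0, 0], "delta_rot": [0, 0, 0], "fingers": 0}
    - {"dp": [0, 0, -0.2], "delta_rot": [0, 0, 0], "fingers": 0}
    - {"dp": [0, 0, -0.22], "delta_rot": [0, 0, 0], "fingers": 0.5}

```text
clock: 12.75
position: [0.5219, -0.0326, 0.1642]
ee_rot: [-0.001, -0.044, 0.999, 0.0]
contact_force: [2.1, -0.2, 0.1]
width: 0.0132
gripper_force: 0.0
```

```bash
python3 plan.py .436 .261 .165 156 1
```

```text
t 12.75 p [ 0.5219 -0.0326  0.1642] yaw -174.91 F [ 2.1 -0.2  0.1] w 0.0132 n 7
[{"dp": [0.043, 0.214, 0.0], "delta_rot": [0.0, 0.0, 0.73], "fingers": 1.0}, {"dp": [0.058, 0.211, 0.0], "delta_rot": [0.0, 0.0, 0.73], "fingers": 1.0}, {"dp": [0.073, 0.206, 0.0], "delta_rot": [0.0, 0.0, 0.73], "fingers": 1.0}, {"dp": [0.088, 0.2, 0.0], "delta_rot": [0.0, 0.0, 0.73], "fingers": 1.0}, {"dp": [0.102, 0.193, 0.0], "delta_rot": [0.0, 0.0, 0.73], "fingers": 1.0}]
[{"dp": [0.116, 0.185, 0.0], "delta_rot": [0.0, 0.0, 0.73], "fingers": 1.0}, {"dp": [0.129, 0.176, -0.001], "delta_rot": [0.0, 0.0, 0.73], "fingers": 1.0}]
```

Call:
servo_tool:
  moves:
    - {"dp": [0.043, 0.214, 0], "delta_rot": [0, 0, 0.73], "fingers": 1}
    - {"dp": [0.058, 0.21, 0], "delta_rot": [0, 0, 0.73], "fingers": 1}
    - {"dp": [0.073, 0.206, 0], "delta_rot": [0, 0, 0.73], "fingers": 1}
    - {"dp": [0.088, 0.2, 0], "delta_rot": [0, 0, 0.73], "fingers": 1}
    - {"dp": [0.102, 0.193, 0], "delta_rot": [0, 0, 0.73], "fingers": 1}

```text
clock: 13.25
position: [0.4616, 0.1786, 0.1651]
ee_rot: [0.001, 0.139, 0.99, 0.001]
contact_force: [0.4, -0.3, 0.1]
width: 0.0847
gripper_force: 0.0
```

Call:
servo_tool:
  moves:
    - {"dp": [0.116, 0.185, 0], "delta_rot": [0, 0, 0.73], "fingers": 1}
    - {"dp": [0.129, 0.176, 0], "delta_rot": [0, 0, 0.73], "fingers": 1}
    - {"dp": [0, 0, 0], "delta_rot": [0, 0, 0], "fingers": 1}
    - {"dp": [0, 0, 0], "delta_rot": [0, 0, 0], "fingers": 1}

```text
clock: 13.65
position: [0.437, 0.2617, 0.1648]
ee_rot: [0.001, 0.208, 0.978, 0.0]
contact_force: [0.1, 0.3, -0.2]
width: 0.0854
gripper_force: 0.0
```

```bash
python3 plan.py .436 .261 .076 156 1; python3 - <<'E'
from h import *
im,d,K,W=grab("wrist"); cv2.imwrite("pics/w3.png",im[:,:,::-1]); P=cloud(d,K,W)
hsv=cv2.cvtColor(im,cv2.COLOR_RGB2HSV); Z=P[...,2]
m0=(hsv[...,1]<60)&(Z>0.02)&(Z<.036)&(hsv[...,2]>60)
m=cv2.morphologyEx(m0.astype(np.uint8),cv2.MORPH_CLOSE,np.ones((11,11)))
k,l,st,c=cv2.connectedComponentsWithStats(m)
for i in range(1,k):
    q=P[(l==i)&m0]
    if st[i,4]>300: print(c[i],st[i],cv2.minAreaRect((q[:,:2]*1000).astype(np.float32)))
E
```

```text
t 13.65 p [0.437  0.2617 0.1648] yaw 156.02 F [ 0.1  0.3 -0.2] w 0.0854 n 2
[{"dp": [0.002, -0.003, 0.222], "delta_rot": [0.0, 0.01, 0.0], "fingers": 1.0}, {"dp": [0.002, -0.003, 0.222], "delta_rot": [0.0, 0.01, 0.0], "fingers": 1.0}]
[320.05128859 301.82342434] [  278   230    85   147 11757] ((460.03570556640625, 251.34481811523438), (46.20375061035156, 90.85324096679688), 66.13539123535156)
```

View pics/w3.png

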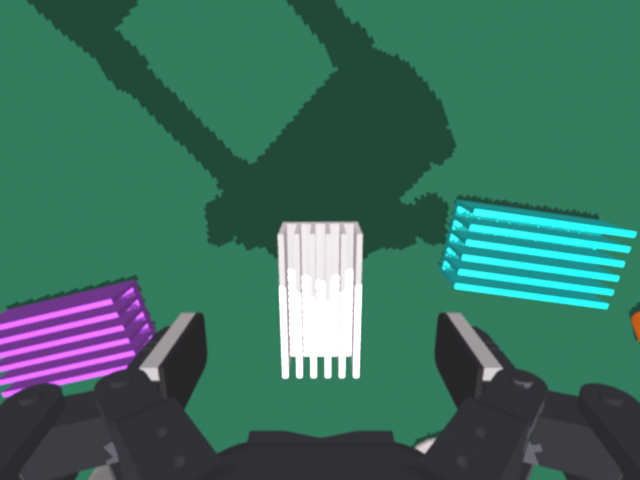

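The short sink is centred at (320,300). The turquoise look-alike starts at x=443, so I'll descend with a narrower jaw.

Call:
servo_tool:
  moves:
    - {"dp": [0, 0, 0.17], "delta_rot": [0, 0, 0], "fingers": 0.8}
    - {"dp": [0, 0, 0.17], "delta_rot": [0, 0, 0], "fingers": 0.8}
    - {"dp": [0, 0, 0.1], "delta_rot": [0, 0, 0], "fingers": 0.8}
    - {"dp": [0, 0, 0], "delta_rot": [0, 0, 0], "fingers": 0.4}
    - {"dp": [0, 0, 0], "delta_rot": [0, 0, 0], "fingers": 0.4}

```text
clock: 14.2
position: [0.4374, 0.2595, 0.0768]
ee_rot: [-0.0, 0.21, 0.978, -0.0]
contact_force: [1.6, -0.1, -1.9]
width: 0.0451
gripper_force: 61.1
```

Call:
servo_tool:
  moves:
    - {"dp": [0, 0, 0], "delta_rot": [0, 0, 0], "fingers": 0.4}
    - {"dp": [0, 0, 0], "delta_rot": [0, 0, 0], "fingers": 0.4}
    - {"dp": [0, 0, -0.1], "delta_rot": [0, 0, 0], "fingers": 0.4}
    - {"dp": [0, 0, -0.2], "delta_rot": [0, 0, 0], "fingers": 0.4}
    - {"dp": [0, 0, -0.1], "delta_rot": [0, 0, 0], "fingers": 0.4}

```text
clock: 14.7
position: [0.438, 0.2611, 0.1599]
ee_rot: [0.002, 0.209, 0.978, 0.001]
contact_force: [1.4, 0.0, -0.7]
width: 0.045
gripper_force: 61.8
```

```bash
python3 plan.py .5023 -.0950 .155 184.7 0.4
```

```text
t 14.7 p [0.438  0.2611 0.1599] yaw 155.84 F [ 1.4  0.  -0.7] w 0.045 n 8
[{"dp": [-0.128, -0.187, 0.003], "delta_rot": [0.0, 0.01, -0.63], "fingers": 0.4}, {"dp": [-0.116, -0.194, 0.003], "delta_rot": [0.0, 0.01, -0.63], "fingers": 0.4}, {"dp": [-0.103, -0.201, 0.003], "delta_rot": [0.0, 0.01, -0.63], "fingers": 0.4}, {"dp": [-0.09, -0.207, 0.003], "delta_rot": [0.0, 0.01, -0.63], "fingers": 0.4}, {"dp": [-0.077, -0.213, 0.003], "delta_rot": [0.0, 0.01, -0.63], "fingers": 0.4}]
[{"dp": [-0.064, -0.217, 0.003], "delta_rot": [0.0, 0.01, -0.63], "fingers": 0.4}, {"dp": [-0.05, -0.221, 0.003], "delta_rot": [0.0, 0.01, -0.63], "fingers": 0.4}, {"dp": [-0.036, -0.223, 0.003], "delta_rot": [0.0, 0.01, -0.63], "fingers": 0.4}]
```

Call:
servo_tool:
  moves:
    - {"dp": [-0.13, -0.187, 0.003], "delta_rot": [0, 0, -0.63], "fingers": 0.4}
    - {"dp": [-0.116, -0.194, 0.003], "delta_rot": [0, 0, -0.63], "fingers": 0.4}
    - {"dp": [-0.103, -0.2, 0.003], "delta_rot": [0, 0, -0.63], "fingers": 0.4}
    - {"dp": [-0.09, -0.207, 0.003], "delta_rot": [0, 0, -0.63], "fingers": 0.4}
    - {"dp": [-0.077, -0.213, 0.003], "delta_rot": [0, 0, -0.63], "fingers": 0.4}

```text
clock: 15.2
position: [0.4775, 0.0364, 0.1547]
ee_rot: [0.001, 0.052, 0.999, -0.0]
contact_force: [0.9, 0.1, -1.5]
width: 0.045
gripper_force: 61.7
```

Call:
servo_tool:
  moves:
    - {"dp": [-0.064, -0.217, 0.003], "delta_rot": [0, 0, -0.63], "fingers": 0.4}
    - {"dp": [-0.05, -0.22, 0.003], "delta_rot": [0, 0, -0.63], "fingers": 0.4}
    - {"dp": [-0.036, -0.223, 0.003], "delta_rot": [0, 0, -0.63], "fingers": 0.4}
    - {"dp": [0, 0, 0.1], "delta_rot": [0, 0, 0], "fingers": 0.4}
    - {"dp": [0, 0, 0.1], "delta_rot": [0, 0, 0], "fingers": 0.4}

```text
clock: 15.7
position: [0.5026, -0.0975, 0.1128]
ee_rot: [0.002, -0.04, 0.999, -0.001]
contact_force: [0.4, 0.9, -1.8]
width: 0.045
gripper_force: 61.9
```

Call:
servo_tool:
  moves:
    - {"dp": [0, 0, 0], "delta_rot": [0, 0, 0], "fingers": 0.4}
    - {"dp": [0, 0, 0], "delta_rot": [0, 0, 0], "fingers": 0.4}

```text
clock: 15.9
position: [0.5015, -0.0953, 0.1124]
ee_rot: [0.0, -0.041, 0.999, -0.0]
contact_force: [1.0, 0.1, -0.3]
width: 0.045
gripper_force: 61.9
```

```bash
python3 plan.py .5025 -.096 .078 184.7 0.4; python3 st.py; for c in scene side; do python3 m2.py $c .0675 -60 f; done
```

```text
t 15.9 p [ 0.5015 -0.0953  0.1124] yaw -175.28 F [ 1.   0.1 -0.3] w 0.045 n 1
[{"dp": [-0.005, -0.004, 0.172], "delta_rot": [0.0, 0.0, 0.0], "fingers": 0.4}]
t 15.9 rack xy [-25.9 -59.2] z 0.1124 F rack [0.97 0.01] Fz -0.35
scene -40 26 [-81.9 -46.5] -64.2
scene -20 50 [-86.7 -29.5] -58.1
scene 0 36 [-80.3 -36.5] -58.4
scene 20 36 [-79.4 -34.6] -57.0
scene 40 12 [-78. -46.] -62.0
wall -90 98 [-92.6 -85.6] -89.4
wall -30 95 [-32.9 -25.4] -29.0
wall 30 106 [22.6 33.9] 30.1
wall 90 105 [83.3 94.2] 90.6
side -60 17 [-84.8 -40. ] -62.4
side -40 21 [-91.  -38.5] -64.8
side 0 26 [-86.1 -39.2] -62.6
side 20 50 [-85.2 -39.5] -62.4
wall -90 64 [-96.7 -88.9] -92.9
wall -30 61 [-37.6 -23.9] -32.3
wall 30 61 [22.7 36.6] 27.6
wall 90 39 [82.2 90.6] 86.5
```

Call:
servo_tool:
  moves:
    - {"dp": [0, -0.005, 0.05], "delta_rot": [0, 0, 0], "fingers": 0.4}
    - {"dp": [0, 0, 0.06], "delta_rot": [0, 0, 0], "fingers": 0.4}
    - {"dp": [0, 0, 0.062], "delta_rot": [0, 0, 0], "fingers": 0.4}
    - {"dp": [0, 0, 0], "delta_rot": [0, 0, 0], "fingers": 0.4}

```text
clock: 16.4
position: [0.5012, -0.096, 0.0762]
ee_rot: [-0.001, -0.041, 0.999, 0.0]
contact_force: [0.4, 0.1, -0.3]
width: 0.0451
gripper_force: 62.4
```

```bash
python3 st.py; for c in scene side; do python3 m2.py $c .0295 -60 g|head -8; done
```

```text
t 16.4 rack xy [-26.3 -59.9] z 0.0762 F rack [0.42 0.04] Fz -0.29
scene -40 40 [-83.9 -45.9] -64.9
scene -20 75 [-87.6 -30.9] -59.3
scene 0 97 [-92.3 -26.8] -59.6
scene 20 111 [-92.5 -19.5] -56.0
scene 40 72 [-92.2 -19.6] -55.9
scene 60 58 [-92.3 -19.1] -55.7
scene 80 55 [-92.2 -19. ] -55.6
scene 100 58 [-92.6 -18.7] -55.7
side -60 22 [-87.3 -40. ] -63.6
side -40 28 [-91.5 -36.8] -64.1
side 0 63 [-95.7 -26.6] -61.1
side 20 109 [-96.  -17.2] -56.6
side 40 57 [-96.1 -15.8] -56.0
side 60 48 [-96.8 -15.5] -56.2
side 80 37 [-95.5 -16.9] -56.2
side 100 59 [-96.3 -15.6] -56.0
```

Call:
servo_tool:
  moves:
    - {"dp": [0, 0, 0], "delta_rot": [0, 0, 0], "fingers": 0.7}
    - {"dp": [0, 0, 0], "delta_rot": [0, 0, 0], "fingers": 0.8}
    - {"dp": [0, 0, -0.05], "delta_rot": [0, 0, 0], "fingers": 0.8}
    - {"dp": [0, 0, -0.22], "delta_rot": [0, 0, 0], "fingers": 0.6}
    - {"dp": [0.11, 0, 0], "delta_rot": [0, 0, 0], "fingers": 0}

```text
clock: 17.0
position: [0.4855, -0.0998, 0.1368]
ee_rot: [0.007, -0.041, 0.999, -0.003]
contact_force: [1.0, -0.2, 1.0]
width: 0.0398
gripper_force: 0.0
```

Call:
servo_tool:
  moves:
    - {"dp": [0.115, 0, 0], "delta_rot": [0, 0, -0.05], "fingers": 0}
    - {"dp": [0, 0, 0], "delta_rot": [0, 0, 0], "fingers": 0}
    - {"dp": [0, 0, 0], "delta_rot": [0, 0, 0], "fingers": 0}

```text
clock: 17.3
position: [0.4572, -0.1002, 0.1324]
ee_rot: [0.001, -0.043, 0.999, -0.0]
contact_force: [0.2, -0.2, -0.1]
width: 0.0002
gripper_force: 0.0
```

```bash
python3 st.py; python3 plan.py .4567 -.1 .080 185.2 0; for c in scene side; do python3 m2.py $c .0295 -60 k|head -8; done
```

```text
t 17.3 rack xy [-70.5 -60.1] z 0.1324 F rack [ 0.23 -0.23] Fz -0.05
t 17.3 p [ 0.4572 -0.1002  0.1324] yaw -175.04 F [ 0.2 -0.2 -0.1] w 0.0002 n 2
[{"dp": [0.002, 0.001, 0.131], "delta_rot": [0.0, 0.01, -0.02], "fingers": 0.0}, {"dp": [0.001, 0.001, 0.131], "delta_rot": [0.0, 0.01, -0.02], "fingers": 0.0}]
scene -40 61 [-82.3 -36.8] -59.5
scene -20 60 [-81.5 -37.1] -59.3
scene 0 104 [-92.1 -26.7] -59.4
scene 20 107 [-92.1 -21.1] -56.6
scene 40 75 [-92.7 -20.6] -56.6
scene 60 48 [-92.9 -19.4] -56.2
scene 80 53 [-93.9 -20. ] -57.0
scene 100 62 [-92.1 -19.6] -55.8
side -60 18 [-87.9 -41.8] -64.9
side -40 60 [-86.3 -39.9] -63.1
side -20 59 [-90.6 -39. ] -64.8
side 0 85 [-97.1 -29.7] -63.4
side 20 107 [-97. -17.] -57.0
side 40 60 [-95.8 -16.7] -56.3
side 60 43 [-97.5 -15.5] -56.5
side 80 50 [-96.8 -16.1] -56.4
```

View pics/scene_k.png

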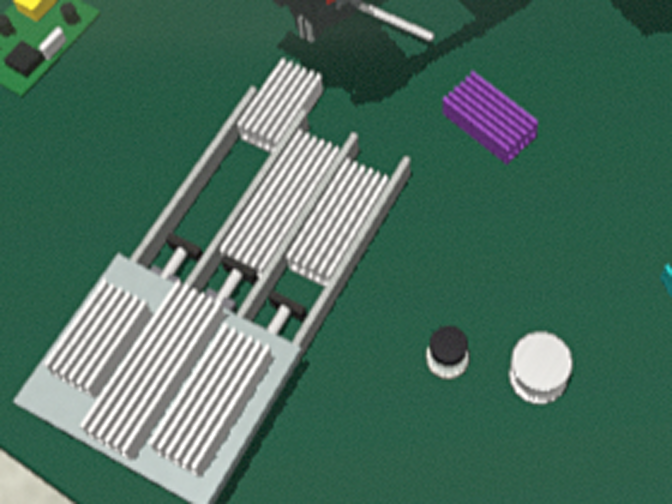

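The crop shows the short sink in the left row mouth at (280,105) and the long one in the middle row, just clear of its pad. I push the short one now.

Call:
servo_tool:
  moves:
    - {"dp": [0, 0, 0.13], "delta_rot": [0, 0, 0], "fingers": 0}
    - {"dp": [0, 0, 0.127], "delta_rot": [0, 0, 0], "fingers": 0}
    - {"dp": [-0.04, 0, 0], "delta_rot": [0, 0, 0], "fingers": 0}
    - {"dp": [-0.06, 0, 0], "delta_rot": [0, 0, 0], "fingers": 0}
    - {"dp": [-0.075, 0, 0], "delta_rot": [0, 0, 0], "fingers": 0}

```text
clock: 17.9
position: [0.4934, -0.0971, 0.0809]
ee_rot: [0.001, -0.044, 0.999, -0.0]
contact_force: [-1.1, -0.6, 0.0]
width: 0.0001
gripper_force: 0.1
```

Call:
servo_tool:
  moves:
    - {"dp": [-0.075, 0, 0], "delta_rot": [0, 0, 0], "fingers": 0}
    - {"dp": [-0.075, 0, 0], "delta_rot": [0, 0, 0], "fingers": 0}
    - {"dp": [-0.075, 0, 0], "delta_rot": [0, 0, 0], "fingers": 0}
    - {"dp": [-0.075, 0, 0], "delta_rot": [0, 0, 0], "fingers": 0}
    - {"dp": [-0.075, 0, 0], "delta_rot": [0, 0, 0], "fingers": 0}

```text
clock: 18.4
position: [0.569, -0.0904, 0.0816]
ee_rot: [0.001, -0.044, 0.999, -0.001]
contact_force: [-0.6, 0.4, -0.7]
width: 0.0003
gripper_force: 0.3
```

```bash
python3 st.py; python3 plan.py .5 -.1 .080 185.2 0 | head -1
```

```text
t 18.4 rack xy [ 41.8 -60.4] z 0.0816 F rack [-0.54  0.43] Fz -0.66
t 18.4 p [ 0.569  -0.0904  0.0816] yaw -174.98 F [-0.6  0.4 -0.7] w 0.0003 n 2
```

Call:
servo_tool:
  moves:
    - {"dp": [-0.06, 0, 0], "delta_rot": [0, 0, 0], "fingers": 0}
    - {"dp": [-0.04, 0, 0], "delta_rot": [0, 0, 0], "fingers": 0}
    - {"dp": [-0.02, 0, 0], "delta_rot": [0, 0, 0], "fingers": 0}
    - {"dp": [-0.015, 0, 0], "delta_rot": [0, 0, 0], "fingers": 0}

```text
clock: 18.8
position: [0.5931, -0.088, 0.0803]
ee_rot: [-0.0, -0.044, 0.999, -0.0]
contact_force: [-1.9, -1.1, 2.0]
width: 0.0
gripper_force: 1.2
```

Call:
servo_tool:
  moves:
    - {"dp": [-0.015, 0, 0], "delta_rot": [0, 0, 0], "fingers": 0}
    - {"dp": [-0.015, 0, 0], "delta_rot": [0, 0, 0], "fingers": 0}

```text
clock: 19.0
position: [0.5987, -0.0876, 0.0801]
ee_rot: [-0.0, -0.043, 0.999, 0.0]
contact_force: [-2.2, -0.2, 1.3]
width: 0.0
gripper_force: 1.2
```

```bash
python3 st.py
```

```text
t 19.0 rack xy [ 71.6 -60.2] z 0.0801 F rack [-2.17 -0.  ] Fz 1.33
```

Call:
servo_tool:
  moves:
    - {"dp": [-0.015, 0, 0], "delta_rot": [0, 0, 0], "fingers": 0}
    - {"dp": [-0.015, 0, -0.003], "delta_rot": [0, 0, 0], "fingers": 0}

```text
clock: 19.2
position: [0.6051, -0.0871, 0.0805]
ee_rot: [-0.0, -0.044, 0.999, -0.0]
contact_force: [-2.4, -0.9, -1.0]
width: 0.0004
gripper_force: 1.5
```

Call:
servo_tool:
  moves:
    - {"dp": [-0.015, 0, -0.003], "delta_rot": [0, 0, 0], "fingers": 0}
    - {"dp": [0, 0, 0], "delta_rot": [0, 0, 0], "fingers": 0}

```text
clock: 19.4
position: [0.6073, -0.0868, 0.0807]
ee_rot: [-0.001, -0.044, 0.999, 0.0]
contact_force: [-3.7, -0.9, -1.1]
width: -0.0001
gripper_force: 2.0
```

```bash
python3 st.py
```

```text
t 19.4 rack xy [ 80.2 -60.2] z 0.0807 F rack [-3.78 -0.6 ] Fz -1.09
```

Call:
servo_tool:
  moves:
    - {"dp": [-0.015, 0, 0], "delta_rot": [0, 0, 0], "fingers": 0}
    - {"dp": [-0.015, 0, 0], "delta_rot": [0, 0, 0], "fingers": 0}
    - {"dp": [0, 0, 0], "delta_rot": [0, 0, 0], "fingers": 0}
    - {"dp": [0, 0, 0], "delta_rot": [0, 0, 0], "fingers": 0}

```text
clock: 19.8
position: [0.6112, -0.0862, 0.0803]
ee_rot: [-0.004, -0.044, 0.999, 0.0]
contact_force: [-7.9, -1.2, 0.9]
width: -0.0001
gripper_force: 3.9
```

```bash
python3 st.py
```

```text
t 19.8 rack xy [ 84.2 -60. ] z 0.0803 F rack [-7.93 -0.5 ] Fz 0.89
```

Call:
servo_tool:
  moves:
    - {"dp": [-0.015, 0, 0], "delta_rot": [0, 0, 0], "fingers": 0}
    - {"dp": [0, 0, 0], "delta_rot": [0, 0, 0], "fingers": 0}
    - {"dp": [0, 0, 0], "delta_rot": [0, 0, 0], "fingers": 0}
    - {"dp": [0, 0, 0], "delta_rot": [0, 0, 0], "fingers": 0}

```text
clock: 20.2
position: [0.6124, -0.086, 0.0804]
ee_rot: [-0.006, -0.044, 0.999, 0.0]
contact_force: [-11.2, -2.0, 3.1]
width: 0.0001
gripper_force: 5.9
```

Call:
servo_tool:
  moves:
    - {"dp": [0.03, 0, 0], "delta_rot": [0, 0, 0], "fingers": 0}
    - {"dp": [0.06, 0, 0], "delta_rot": [0, 0, 0], "fingers": 0}
    - {"dp": [0.05, 0, -0.1], "delta_rot": [0, 0, 0], "fingers": 0}
    - {"dp": [0, 0, -0.2], "delta_rot": [0, 0, 0], "fingers": 0}
    - {"dp": [0, 0, -0.2], "delta_rot": [0, 0, 0], "fingers": 0}

```text
clock: 20.7
position: [0.5897, -0.0883, 0.1824]
ee_rot: [0.001, -0.043, 0.999, 0.0]
contact_force: [1.3, -0.5, -0.9]
width: -0.0
gripper_force: 0.0
```

Call:
servo_tool:
  moves:
    - {"dp": [0, 0.2, -0.15], "delta_rot": [0, 0, 0], "fingers": 0}
    - {"dp": [0.05, 0.2, 0], "delta_rot": [0, 0, 0], "fingers": 0}
    - {"dp": [0.1, 0.2, 0], "delta_rot": [0, 0, 0], "fingers": 0}
    - {"dp": [0.1, 0.2, 0], "delta_rot": [0, 0, 0], "fingers": 0}
    - {"dp": [0, 0, 0], "delta_rot": [0, 0, 0], "fingers": 0}

```text
clock: 21.2
position: [0.5228, 0.0708, 0.212]
ee_rot: [0.0, -0.046, 0.999, 0.001]
contact_force: [-0.3, 0.4, -0.2]
width: -0.0001
gripper_force: 0.0
```

```bash
python3 st.py; python3 - <<'E'
from h import *
th=np.radians(5.15);O=np.array([.522,-.034]);A=np.array([[np.cos(th),np.sin(th)],[-np.sin(th),np.cos(th)]])
im,d,K,W=grab("side"); im,d,K,W=grab("scene"); P=cloud(d,K,W); hsv=cv2.cvtColor(im,cv2.COLOR_RGB2HSV); r=(P[...,:2]-O)@A.T*1000; Z=P[...,2]
cv2.imwrite("pics/final.png",im[:,:,::-1])
for y in (-60,0,60):
    m=(hsv[...,1]<60)&(hsv[...,2]>90)&(Z>.024)&(Z<.034)&(abs(r[...,1]-y-1)<24)&(r[...,0]<205)&(r[...,0]>-60)
    q=r[m]; print(y,"x",np.percentile(q[:,0],[1,99]).round(1),"y",np.percentile(q[:,1],[2,98]).round(1))
red=((hsv[...,0]<8)|(hsv[...,0]>172))&(hsv[...,1]>150)&(P[...,0]<.5)&(P[...,0]>.3)&(abs(P[...,1]+.15)<.1)
print("driver rack",r[red].mean(0),np.percentile(Z[red],[2,98]))
E
```

```text
t 21.2 rack xy [ 10.2 104.3] z 0.212 F rack [-0.23  0.43] Fz -0.22
-60 x [ 89.2 178.5] y [-82.4 -37.6]
0 x [ 24.6 172.7] y [-22.2  23.4]
60 x [ 30.8 149.1] y [37.8 83.5]
driver rack [-150.07194033  -99.09961067] [-0.00124711  0.03087154]
```

View pics/final.png

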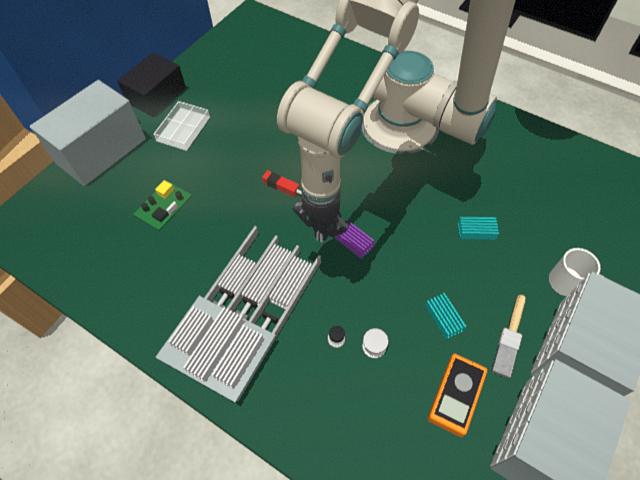

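The final view shows both sinks resting at their pads in the rows around (238,270) and (265,275). The screwdriver lies flat in front of the rack at (283,184), and the gripper is clear of everything.

```bash
python3 -c "
from rig import manip
print(manip.sign_off())"
```

```text
the job is handed in; nothing more can be done
None
```

I pressed both heat sinks into their matching rows at about 9–11 N measured at the wrist, laid the screwdriver flat on the bench in front of the rack, and handed the job in; no verdict was returned.

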